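# Stop and lock the turning cake turntable

## Task

The motorised cake turntable is still running. Take the locking pin out of its wooden stand and rub its tip lightly on top of the turning platter to brake it to a slow creep, so that the platter's hole comes to a stop over the fixed forked slot below; then push the pin gently through hole and slot, fully home with its collar on the platter, and let go. Do not press or jam the pin hard against the turntable, and leave the drinking glasses and the bowl where they stand.

Things in the scene. Friction and masses are not known exactly. Their poses are not given: they have to be found in the camera images.
- turntable: fixed base of a cake turntable standing on the worktop: white round foot (196 mm across) with a dark forked lug that sticks out radially under the platter along the base's own -x and shows 35 mm beyond the platter's rim. Origin: centre of the underside of the foot, on the platter's vertical axis; z up.
- slot (a point): point in the fixed slot between the two prongs of the lug, 90 mm from the platter's axis along the base's -x, at the level of the prongs' tops (28.5 mm above the worktop). The slot is 16 mm wide, runs radially (base x) from 70 mm to beyond the rim and is open at its outer end, 18 mm deep, with 10 mm of free space under it.
- platter (a joint): platter angle, rad, grows counterclockwise seen from above, not wrapped: the hole is over the slot at 0 and every multiple of 2 pi. A weak motor (0.2 N m) always drives it that way: about 1.3 rad/s when free, regained within half a second of being let go. A drag of about 2.2 N at the hole's radius stalls it (harmless); less lets it creep.
- hole (a point): centre of the one hole through the platter, at its top face, 90 mm from the axis, turning with it. The platter is a flat aluminium disc, 250 mm across, 10 mm thick, its top 44 mm above the worktop. The hole is 24 mm long radially (78 to 102 mm from the axis) and 20 mm wide across at its middle. Pressing the pin on the top with 3 to 5 N about stalls it; the contact is stiff (some 1 N per 0.1 mm).
- pin: locking pin, 74 mm tall, 45 g, loose, standing upright in its stand at the start. Origin: centre of its lower tip; z runs up along the pin. Steel shaft 12 mm diameter from 0 to 34 mm (tip bevelled 2 mm), collar 30 mm diameter from 34 to 38 mm, black round grip 18 mm diameter from 38 to 74 mm. When home the collar's underside lies on the platter's top and the tip is 10 mm above the worktop.
- pin_stand: wooden block 56x56x42 mm fixed to the worktop, with one hole 15 mm in diameter and 37 mm deep in the middle of its top, in which the pin stands with its collar on the block. Origin: centre of its underside. Between stand and turntable the swan-neck tap rises behind the sink (x 0.53 to 0.69, y -0.1 to 0.01, top at z 0.30): pass in front of it.
- tumbler: clear drinking glass, 80 mm across, 90 mm tall, loose, behind the turntable; origin under its centre. Leave it.
- rice_bowl: white rice bowl, 115 mm across, 52 mm tall, loose, behind the turntable; origin under its centre. Leave it.
- glass: clear drinking glass, 78 mm across, 95 mm tall, loose, behind and right of the pin stand; origin under its centre. Leave it.

How it is judged:
By the outcome, as a careful person would: the job done as asked, in the order asked, and still so for the second after the job is handed in, with the robot touching nothing.
It also fails if it takes over 72 s, if anything falls off the work surface, if the arm or the gripper's body presses on something with over 40 N, if the wrist force passes 120 N, or if a joint passes its speed limit or range.

## Robot

A 6-joint arm with a two-finger parallel gripper is mounted at the origin on a cart in front of the work surface, level with it; the furniture and walls round the work are solid. World frame = base frame: x ahead of the robot, y to its left, z up, the work surface at z = 0. Lengths are in m, angles in rad, forces in N, time in s.
With the tool pointing down it reaches from about 0.3 to 0.875 m from the base axis. Payload 6.4 kg.
Tool frame: the origin (TCP) lies at the very end of the fingers, on their centre line; the grasp point (between the pads) lies 19 mm behind it; z points along the fingers, y is the line along which they close (so a half turn about z gives the same grasp; the last joint's range is limited). The gripper opens to 85 mm and grips with 20 to 120 N. Pads are 22 mm wide; open, the fingers measure 114 mm over their backs; the gripper's body (76 mm by 85 mm) begins 54 mm behind the grasp point. The pads swing forward as they close: fully open they stand 13 mm farther back than shut.
Start: joints at [-1.34, 0.181, 1.607, -0, 1.354, -0.206], TCP at [0.243, -0.521, 0.231] pointing down, gripper open.
Joint ranges: [-2.99, 2.99], [-0.89, 2.07], [0.3, 2.58], [-1.14, 4.28], [0, 2.63], [-3.12, 3.12]. Speed limits (rad/s): [2.57, 2.57, 3.01, 3.14, 3.14, 3.14].

## Interface

Orientations are given as a unit quaternion [w, x, y, z].
In Python, from bench import ctrl gives the robot as it stands.
- The arm moves only by the tool jog_arm, never from a script. Its argument "series" is a list that holds one entry, the list of rows, each a list of 7 numbers: the shift along the tool's x, y, z in mm, then the turn, a rotation vector about the tool's x, y, z in rad, then the finger opening in mm, from 0 to 85.4. In form: [[[tx, ty, tz, rx, ry, rz, gripper], ...]]. A call has exactly 10 rows; each row shifts and turns the commanded pose from where the row before left it, along the tool's axes as they then stand; what a row does not reach is not made up. A row lasts 1/10 s, in which the tool goes at most 50 mm and 8.59 degrees, less where a joint would pass 70% of its speed; a pose out of reach is approached as far as the arm can. A call with a gripper value outside its range is refused whole. The fingers move at their own pace and stop on an object; the grip force is fixed at half the most. Time passes only in rows, so rows that do not move let the fingers close, or fill a call up. It gives the time, the measured TCP pose, the force, the opening and the grip force at its end, in the units of the state.
- ctrl.get_obs(): the state, without advancing time (a new reading comes with each control period).
- ctrl.camera(name): name is "side" or "top" or "wrist"; returns a dict with "frame" (480x640x3 uint8, blue, green, red), "z_map" (480x640 float32, m along the optical axis (not along the pixel's ray), 0 where there is no reading), "fx", "fy", "cx", "cy" (pixels), "k1" (the pictures are not rectified: a ray, as slopes to the right and down, at radius r is drawn at 1 + k1 r^2 times it, then the intrinsics apply), "xyz" and "rotation" of the camera in the world. Camera axes: x right, y down, z forward; pixel columns grow to the right and rows downward; lengths in m; the calibration is good to about 2 mm. A picture is of the moment at which its call begins.
- ctrl.hand_in(): hands the job in; it is judged then, once.
The state is a dict: "time_s": time; "q": joint angles; "dq": joint speeds; "joint_efforts": joint torques, N m; "eef_pos": TCP position; "eef_rot": TCP orientation; "wrist_force": force on the tool from outside, world axes, zero at the start; "torque": the same for the moment, N m; "opening": opening from 0.0 (shut) to 1.0 (fully open); "grasp_force": force on a finger pad.
Only numpy, scipy, OpenCV 4.12 (cv2) and the standard library are available. Lean on these libraries where they do the work, as an engineer would, in place of code of your own. Each camera call takes 0.05 s, during which the arm holds its last target. There are 200 camera calls.

## Working session

There is one attempt and no reset: what is moved stays moved. The work goes in short steps, Python scripts to look and compute and a tool call to move; the robot and the scene stay as the last step left them, time stands still between calls to the robot, and variables do not carry over. Pictures are saved under pics/ and viewed, at most 10 in all, crops included, and the job is handed in when it is done.

Besides the shell and the picture viewer there is one more tool, called after ">>>" in YAML: its name, and indented under it one key for each argument. jog_arm: Moves the arm, as the interface text tells. Its arguments: {"type":"object","properties":{"series":{"type":"array"}},"required":["series"]}

```bash
mkdir -p pics; ls; cat > h.py <<'E'
import numpy as np, cv2
from bench import ctrl
from scipy.spatial.transform import Rotation as R
def rot(r):
    r=np.array(r,float)
    return r if r.shape==(3,3) else R.from_quat(r[[1,2,3,0]]).as_matrix()
def rays(c,uv):
    uv=np.atleast_2d(np.array(uv,float))
    d=np.c_[(uv[:,0]-c["cx"])/c["fx"],(uv[:,1]-c["cy"])/c["fy"]]
    u=d.copy()
    for _ in range(20): u=d/(1+c["k1"]*(u**2).sum(1,keepdims=True))
    return np.c_[u,np.ones(len(u))]
def plane(c,uv,z):
    w=rays(c,uv)@rot(c["rotation"]).T; o=np.array(c["xyz"])
    return o+w*((z-o[2])/w[:,2])[:,None]
def depth(c,uv):
    uv=np.atleast_2d(np.array(uv)).astype(int)
    return np.array(c["xyz"])+(rays(c,uv)*c["z_map"][uv[:,1],uv[:,0]][:,None])@rot(c["rotation"]).T
E
python3 - <<'E'
from h import *
for n in ("top","side"):
    c=ctrl.camera(n); cv2.imwrite(f"pics/{n}0.png",c["frame"]); np.save(f"pics/{n}0.npy",c,allow_pickle=True)
    print(n,c["fx"],c["cx"],c["cy"],c["k1"],np.round(c["xyz"],3),np.round(c["rotation"],3).tolist())
o=ctrl.get_obs(); print({k:np.round(v,3) for k,v in o.items()})
E
```

```text
pics
top 548.7553183147172 313.17158969383286 241.31406434263315 -0.08358270556512137 [0.241 0.032 1.591] [0.069, -0.681, 0.725, -0.074]
side 518.7887155183208 323.65881210691083 241.5174094107383 -0.027638203276229966 [ 0.358 -1.275  0.54 ] [-0.566, 0.822, -0.059, 0.039]
{'time_s': np.float64(0.1), 'q': array([-1.34 ,  0.181,  1.608,  0.   ,  1.354, -0.206]), 'dq': array([-0.   ,  0.002, -0.002, -0.001, -0.001,  0.   ]), 'joint_efforts': array([-0.0000e+00, -4.4588e+01, -3.5224e+01, -0.0000e+00,  4.0000e-03,
       -0.0000e+00]), 'eef_pos': array([ 0.243, -0.521,  0.23 ]), 'eef_rot': array([-0.001,  0.976,  0.217, -0.   ]), 'wrist_force': array([-0.194,  0.363, -0.073]), 'torque': array([-0.013, -0.011,  0.027]), 'grasp_force': np.float64(0.0), 'opening': np.float64(1.0)}
```

View pics/top0.png

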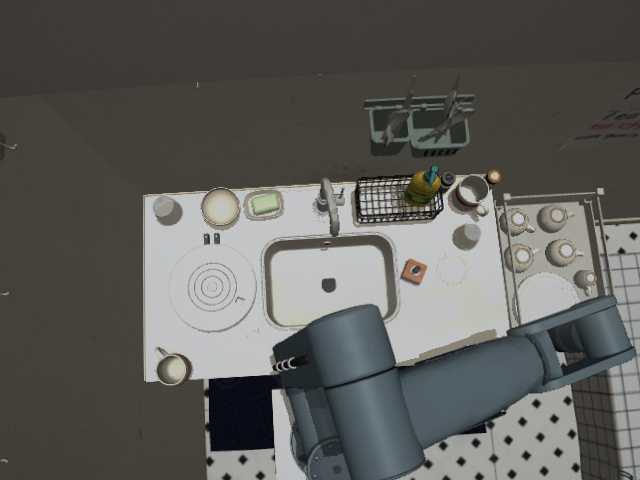

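View pics/side0.png

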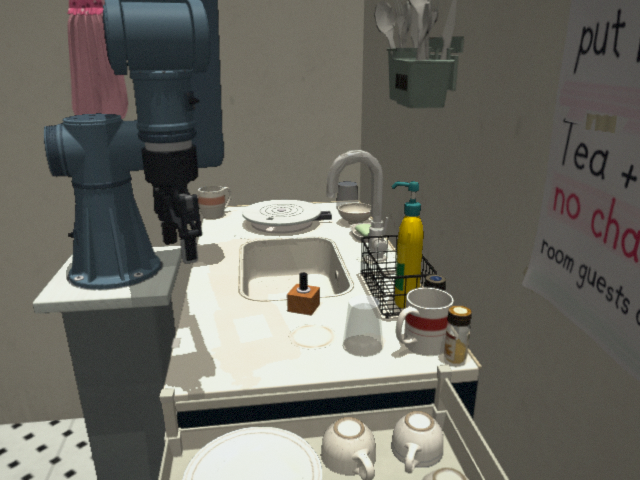

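The top view shows the turntable at about (213,287), its forked lug's two dark prongs at (206,239) and (217,239) pointing away from the robot, and the pin stand at (414,271). The tumbler is at (165,209), the bowl at (220,207) and the glass at (467,236). The side view confirms that the pin is upright in the stand at (304,285).

```bash
python3 - <<'E'
from h import *
c=np.load("pics/top0.npy",allow_pickle=True).item()
f=c["frame"]
# point map of the whole image
vv,uu=np.mgrid[0:480,0:640]; uv=np.c_[uu.ravel(),vv.ravel()]
P=depth(c,uv).reshape(480,640,3)
bg=P[300:325,262:268,2]; print("worktop z",np.median(P[340:365,200:260,2]))
def circ(m):
    k,_=cv2.findContours(m.astype(np.uint8),0,cv2.CHAIN_APPROX_NONE); k=max(k,key=cv2.contourArea); return k
roi=np.zeros((480,640),bool); roi[232:340,155:262]=1
m=roi&(P[...,2]>0.03)&(P[...,2]<0.06)
pl=P[m]; k=circ(m); e=plane(c,k[:,0],0.044)
A=np.c_[2*e[:,:2],np.ones(len(e))]; s=np.linalg.lstsq(A,(e[:,:2]**2).sum(1),rcond=None)[0]
print("platter",s[:2],"r",np.sqrt(s[2]+s[0]**2+s[1]**2),"z",np.median(pl[:,2]))
g=f.max(2); d=roi&(g<90); n,lab,st,ce=cv2.connectedComponentsWithStats(d.astype(np.uint8))
for i in range(1,n):
    if st[i,4]>4: print("dark",ce[i].round(1),st[i],plane(c,ce[i],0.0285).round(4))
hsv=cv2.cvtColor(f,cv2.COLOR_BGR2HSV)
r2=np.zeros((480,640),bool); r2[250:295,390:440]=1
w=r2&(hsv[...,1]>110)&(g>40); k=circ(w); q=cv2.minAreaRect(k); hull=cv2.convexHull(k)
print("stand rect px",q); mm=r2&(P[...,2]>0.03)&(P[...,2]<0.05)
print("stand top rect",cv2.minAreaRect((P[mm][:,:2]*1000).astype(np.float32)),np.median(P[mm][:,2]), plane(c,q[0],0.042), plane(c,cv2.boxPoints(q),0.042).round(4).tolist())
b=r2&(g<50); n,lab,st,ce=cv2.connectedComponentsWithStats(b.astype(np.uint8))
for i in range(1,n):
    if st[i,4]>4: print("black",ce[i].round(1),st[i],plane(c,ce[i],0.074).round(4),np.median(P[lab==i][:,2]))
a=cv2.resize(f[225:345,155:265],None,fx=3.5,fy=3.5,interpolation=cv2.INTER_CUBIC); b=cv2.resize(f[225:345,385:495],None,fx=3.5,fy=3.5,interpolation=cv2.INTER_CUBIC)
cv2.imwrite("pics/crop.png",np.hstack([a,b]))
E
```

```text
worktop z -0.0007454698458871922
platter [0.44570627 0.30559031] r 0.12342659138587608 z 0.04315204373061887
dark [206.6 238.8] [204 234   6  10  48] [[0.5885 0.321  0.0285]]
dark [217.3 238.8] [215 234   5  10  37] [[0.5864 0.2897 0.0285]]
stand rect px ((414.2899169921875, 270.2041320800781), (19.307693481445312, 18.15384864807129), 22.61986541748047)
stand top rect ((454.0291442871094, -271.61834716796875), (57.34667205810547, 57.41503143310547), 63.130950927734375) 0.04211900271641156 [[ 0.45595161 -0.27190055  0.042     ]] [[0.4449, -0.2351, 0.042], [0.4919, -0.2598, 0.042], [0.4671, -0.3089, 0.042], [0.4203, -0.284, 0.042]]
```

View pics/crop.png

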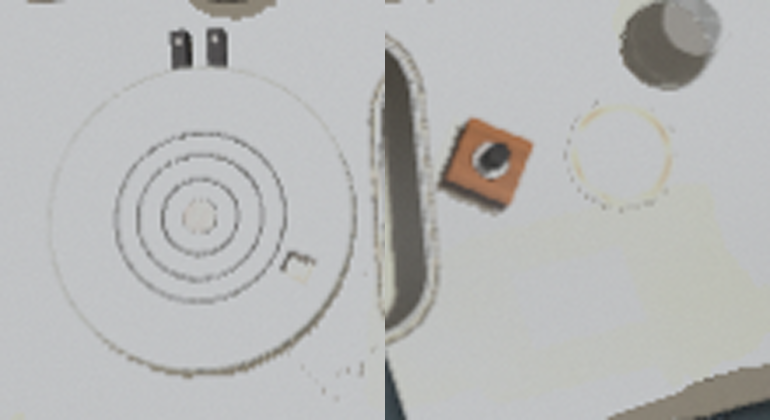

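The crop shows the prongs pointing along world +x, and the platter hole at crop (298,266), which is about (240,301) in the image. The stand with the black grip is at crop (490,155). The platter axis is near (0.446, 0.306), the slot near (0.536, 0.305), and the stand at (0.455, -0.272).

>>> jog_arm:
  series:
    - [[0, 0, 0, 0, 0, 0.146, 85], [0, 0, 0, 0, 0, 0.146, 85], [0, 0, 0, 0, 0, 0.146, 85], [34, -40, 5, 0, 0, 0, 85], [34, -40, 5, 0, 0, 0, 85], [34, -40, 5, 0, 0, 0, 85], [34, -40, 5, 0, 0, 0, 85], [34, -40, 5, 0, 0, 0, 85], [34, -40, 5, 0, 0, 0, 85], [8, -9, 0, 0, 0, 0, 85]]

```text
time_s: 1.1
eef_pos: [0.4467, -0.2803, 0.2018]
eef_rot: [-0.001, 1.0, 0.002, -0.0]
wrist_force: [0.2, -0.0, 0.1]
opening: 0.993
grasp_force: 0.0
```

```bash
cat > look.py <<'E'
from h import *; import sys
o=ctrl.get_obs()
print(o["time_s"].round(2),"tcp",o["eef_pos"].round(4),"R",rot(o["eef_rot"]).round(3).tolist(),"F",o["wrist_force"].round(2),"q6",o["q"][5].round(2))
c=ctrl.camera("wrist"); np.save("pics/w.npy",c,allow_pickle=True)
print(c["fx"],c["xyz"],rot(c["rotation"]).round(3).tolist())
cv2.imwrite(sys.argv[1],c["frame"])
E
python3 look.py pics/w1.png
```

```text
Traceback (most recent call last):
  File "look.py", line 3, in <module>
    print(o["time_s"].round(2),"tcp",o["eef_pos"].round(4),"R",rot(o["eef_rot"]).round(3).tolist(),"F",o["wrist_force"].round(2),"q6",o["q"][5].round(2))
          ^^^^^^^^^^^^^^^^^
AttributeError: 'float' object has no attribute 'round'
```

```bash
sed -i 's/o\["time_s"\].round(2)/round(o["time_s"],2)/' look.py; python3 look.py pics/w1.png
```

```text
1.1 tcp [ 0.4467 -0.2803  0.2018] R [[1.0, 0.003, -0.001], [0.003, -1.0, 0.003], [-0.001, -0.003, -1.0]] F [ 0.16 -0.01  0.09] q6 0.78
341.14425338947837 [ 0.51787263 -0.27987931  0.34492389] [[0.004, -0.96, -0.281], [-1.0, -0.004, 0.001], [-0.002, 0.281, -0.96]]
```

View pics/w1.png

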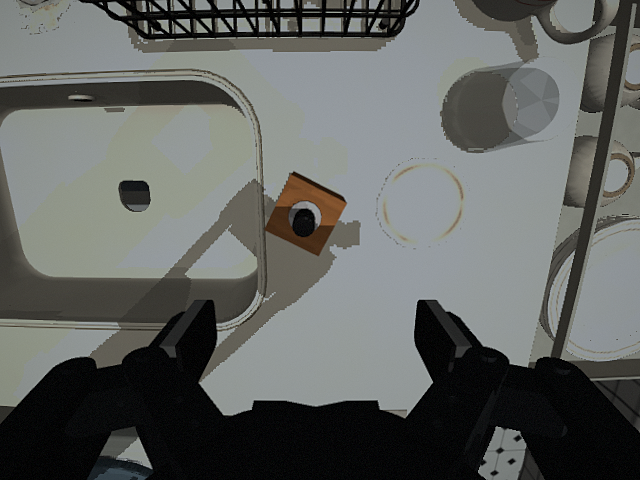

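The wrist view shows the stand's top face around (306,213), with the black grip at (304,222). The camera sits on the tool's +x side.

```bash
python3 - <<'E'
from h import *
for n,roi in (("w",(165,265,255,360)),("side0",(265,320,280,325))):
    c=np.load(f"pics/{n}.npy",allow_pickle=True).item(); f=c["frame"]; a,b,l,r=roi
    M=np.zeros((480,640),bool); M[a:b,l:r]=1
    hsv=cv2.cvtColor(f,cv2.COLOR_BGR2HSV); g=f.max(2)
    P=depth(c,np.c_[[x.ravel() for x in np.mgrid[0:640,0:480]]].T).reshape(640,480,3).transpose(1,0,2)
    if n=="w":
        mm=M&(abs(P[...,2]-0.042)<.003)&(hsv[...,1]>90); q=cv2.minAreaRect((P[mm][:,:2]*1000).astype(np.float32)); print("stand",q)
        co=M&(hsv[...,1]<60)&(g>110)&(abs(P[...,2]-0.046)<.002); k=cv2.findContours(co.astype(np.uint8),0,1)[0]; print(len(k),co.sum())
        # collar+grip hull in px
        bl=M&(g<60)&(P[...,2]>.05)
        k=np.argwhere(co)[:,::-1]; h=cv2.convexHull(k.astype(np.float32)); e=plane(c,h[:,0],0.046)
        s=np.linalg.lstsq(np.c_[2*e[:,:2],np.ones(len(e))],(e[:,:2]**2).sum(1),rcond=None)[0]; print("collar",s[:2],np.sqrt(s[2]+s[0]**2+s[1]**2))
        t=bl&(P[...,2]>.078); print("griptop",t.sum(),np.median(P[t],axis=0) if t.sum() else 0, P[t].mean(0), P[t].max(0),P[t].min(0))
    else:
        bl=M&(g<60); y,x=np.nonzero(bl); print("side grip px",x.mean(),y.min(),y.max())
        w=(rays(c,[(x.mean(),y.mean())])@rot(c["rotation"]).T)[0]; o=np.array(c["xyz"]); t=(-0.2717-o[1])/w[1]; print("ray at y=-.2717:",o+w*t)
E
```

```text
stand ((455.7550964355469, -269.87249755859375), (55.803123474121094, 56.50689697265625), 63.38200759887695)
1 222
collar [ 0.4555584  -0.27003967] 0.014271557399928345
griptop 413 [ 0.45657248 -0.26989479  0.08237287] [ 0.45676711 -0.27014825  0.08344039] [ 0.51787263 -0.26091502  0.34492389] [ 0.44735478 -0.27987931  0.07813009]
side grip px 303.0 273 289
ray at y=-.2717: [ 0.45499923 -0.2717      0.06427743]
```

>>> jog_arm:
  series:
    - [[1.8, -1.9, 0, 0, 0, 0, 85], [1.8, -1.9, 0, 0, 0, 0, 85], [1.8, -1.9, 5, 0, 0, 0, 85], [1.8, -1.9, 15, 0, 0, 0, 85], [1.8, -1.9, 20, 0, 0, 0, 85], [0, 0, 20, 0, 0, 0, 85], [0, 0, 20, 0, 0, 0, 85], [0, 0, 10, 0, 0, 0, 85], [0, 0, 5, 0, 0, 0, 85], [0, 0, 0, 0, 0, 0, 85]]

```text
time_s: 2.15
eef_pos: [0.4536, -0.2756, 0.1075]
eef_rot: [-0.0, 1.0, -0.001, -0.0]
wrist_force: [-0.6, 0.2, 0.5]
opening: 0.994
grasp_force: 0.0
```

```bash
python3 look.py pics/w2.png
```

```text
2.15 tcp [ 0.4536 -0.2756  0.1075] R [[1.0, -0.002, -0.001], [-0.002, -1.0, 0.001], [-0.001, -0.001, -1.0]] F [-0.57  0.19  0.48] q6 0.8
341.14425338947837 [ 0.52473258 -0.27521394  0.25067966] [[-0.002, -0.96, -0.28], [-1.0, 0.002, 0.001], [-0.0, 0.28, -0.96]]
```

View pics/w2.png

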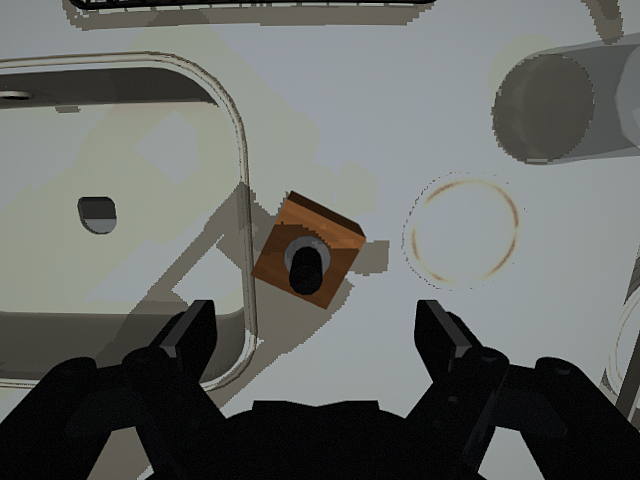

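The wrist view shows the grip top at about (306,283). The finger tips at columns 216 and 415 have their midpoint at 315, so the pin lies a few mm toward +y.

```bash
python3 - <<'E'
from h import *
c=np.load("pics/w.npy",allow_pickle=True).item(); f=c["frame"]; g=f.max(2)
print(ctrl.get_obs()["eef_pos"])
z=c["z_map"]
for v in (305,312,320,330):
    row=z[v]; d=np.nonzero(g[v]<70)[0]; L=d[(d>150)&(d<270)].max(); Rr=d[(d>360)&(d<480)].min()
    p=depth(c,[(L-2,v),(Rr+2,v)]); print(v,L,Rr,p.round(4).tolist(),"mid y",p[:,1].mean())
M=np.zeros((480,640),bool);M[225:300,285:330]=1
b=M&(g<50); y,x=np.nonzero(b)
for v in range(250,296,6):
    xs=x[y==v]
    if len(xs): p=depth(c,[(int(xs.mean()),v)])[0]; print(v,xs.min(),xs.max(),p.round(4), plane(c,[((xs.min()+xs.max())/2,v)],p[2]).round(4))
E
```

```text
[ 0.45403277 -0.27578403  0.10822902]
305 255 417 [[0.4003, -0.2246, 0.0006], [0.4621, -0.3174, 0.1252]] mid y -0.2709927572343878
312 256 416 [[0.3941, -0.2251, 0.0008], [0.4583, -0.3176, 0.1241]] mid y -0.2713574754186423
320 256 415 [[0.3863, -0.2245, -0.0001], [0.4549, -0.3173, 0.1247]] mid y -0.2709207263329808
330 257 414 [[0.3773, -0.2249, 0.0004], [0.45, -0.3175, 0.1242]] mid y -0.2712082191522079
250 297 316 [ 0.465  -0.2696  0.0589] [[ 0.465  -0.2699  0.0589]]
256 293 320 [ 0.4644 -0.2699  0.0684] [[ 0.4644 -0.2702  0.0684]]
262 292 321 [ 0.4647 -0.2702  0.0794] [[ 0.4647 -0.2704  0.0794]]
268 291 321 [ 0.4623 -0.2702  0.0821] [[ 0.4623 -0.2702  0.0821]]
274 289 322 [ 0.4593 -0.2697  0.0832] [[ 0.4593 -0.27    0.0832]]
280 289 322 [ 0.4558 -0.2697  0.0829] [[ 0.4558 -0.2699  0.0829]]
286 291 320 [ 0.4519 -0.2696  0.0817] [[ 0.4519 -0.2698  0.0817]]
292 296 314 [ 0.4491 -0.2696  0.0832] [[ 0.4491 -0.2696  0.0832]]
```

>>> jog_arm:
  series:
    - [[0.9, -2.7, 0, 0, 0, 0, 85], [0.9, -2.7, 0, 0, 0, 0, 85], [0, 0, 6, 0, 0, 0, 85], [0, 0, 10, 0, 0, 0, 85], [0, 0, 12, 0, 0, 0, 85], [0, 0, 12, 0, 0, 0, 85], [0, 0, 10, 0, 0, 0, 85], [0, 0, 5, 0, 0, 0, 85], [0, 0, 0, 0, 0, 0, 85], [0, 0, 0, 0, 0, 0, 85]]

```text
time_s: 3.2
eef_pos: [0.4559, -0.2699, 0.0529]
eef_rot: [0.0, 1.0, -0.001, -0.0]
wrist_force: [0.1, 0.0, -0.0]
opening: 0.994
grasp_force: 0.0
```

```bash
python3 look.py pics/w3.png;python3 - <<'E'
from h import *
c=np.load("pics/w.npy",allow_pickle=True).item(); g=c["frame"].max(2)
P=depth(c,np.c_[[x.ravel() for x in np.mgrid[0:640,0:480]]].T).reshape(640,480,3).transpose(1,0,2)
t=(abs(P[...,2]-.082)<.003)&(g<70)&(abs(P[...,0]-.456)<.02)&(abs(P[...,1]+.27)<.02); print(t.sum(),P[t].min(0),P[t].max(0))
E
```

```text
3.2 tcp [ 0.4559 -0.2699  0.0529] R [[1.0, -0.001, -0.0], [-0.001, -1.0, -0.0], [-0.0, 0.0, -1.0]] F [ 0.12  0.03 -0.03] q6 0.81
341.14425338947837 [ 0.52696396 -0.26946591  0.19608282] [[-0.001, -0.96, -0.28], [-1.0, 0.001, -0.0], [0.0, 0.28, -0.96]]
1642 [ 0.44671591 -0.27871655  0.07901145] [ 0.4650918  -0.26078551  0.08445559]
```

>>> jog_arm:
  series:
    - [[0, 0, 0, 0, 0, 0, 60], [0, 0, 0, 0, 0, 0, 40], [0, 0, 0, 0, 0, 0, 25], [0, 0, 0, 0, 0, 0, 15], [0, 0, 0, 0, 0, 0, 8], [0, 0, 0, 0, 0, 0, 5], [0, 0, 0, 0, 0, 0, 5], [0, 0, 0, 0, 0, 0, 5], [0, 0, 0, 0, 0, 0, 5], [0, 0, 0, 0, 0, 0, 5]]

```text
time_s: 4.25
eef_pos: [0.456, -0.27, 0.0531]
eef_rot: [0.0, 1.0, -0.001, 0.0]
wrist_force: [-0.4, -0.3, 4.5]
opening: 0.19
grasp_force: 58.9
```

>>> jog_arm:
  series:
    - [[0, 0, -2, 0, 0, 0, 5], [0, 0, -6, 0, 0, 0, 5], [0, 0, -12, 0, 0, 0, 5], [0, 0, -20, 0, 0, 0, 5], [0, 0, -25, 0, 0, 0, 5], [0, 0, -25, 0, 0, 0, 5], [0, 0, -25, 0, 0, 0, 5], [-10, 0, -20, 0, 0, 0, 5], [-20, 0, -10, 0, 0, 0, 5], [-20, 0, 0, 0, 0, 0, 5]]

```text
time_s: 5.25
eef_pos: [0.4062, -0.2705, 0.2007]
eef_rot: [0.002, 1.0, -0.0, 0.001]
wrist_force: [0.1, -0.8, -1.1]
opening: 0.191
grasp_force: 58.7
```

>>> jog_arm:
  series:
    - [[-5, -20, 0, 0, 0, 0, 5], [0, -40, 0, 0, 0, 0, 5], [0, -45, 0, 0, 0, 0, 5], [0, -45, 0, 0, 0, 0, 5], [0, -45, 0, 0, 0, 0, 5], [0, -45, 0, 0, 0, 0, 5], [0, -45, 0, 0, 0, 0, 5], [0, -45, 0, 0, 0, 0, 5], [0, -45, 0, 0, 0, 0, 5], [0, -40, 0, 0, 0, 0, 5]]

```text
time_s: 6.25
eef_pos: [0.4009, 0.1474, 0.1989]
eef_rot: [-0.0, 1.0, -0.0, 0.001]
wrist_force: [2.1, 0.2, -1.0]
opening: 0.194
grasp_force: 58.7
```

>>> jog_arm:
  series:
    - [[5, -30, 0, 0, 0, 0, 5], [15, -30, 0, 0, 0, 0, 5], [20, -30, 0, 0, 0, 0, 5], [20, -25, 0, 0, 0, 0, 5], [20, -15, 0, 0, 0, 0, 5], [20, -10, -5, 0, 0, 0, 5], [15, -5, 20, 0, 0, 0, 5], [10, 0, 25, 0, 0, 0, 5], [5, 0, 20, 0, 0, 0, 5], [0, 0, 15, 0, 0, 0, 5]]

```text
time_s: 7.25
eef_pos: [0.5314, 0.2899, 0.1219]
eef_rot: [0.0, 1.0, -0.001, -0.0]
wrist_force: [0.4, 0.3, -0.5]
opening: 0.189
grasp_force: 58.7
```

```bash
python3 look.py pics/w4.png; python3 - <<'E'
from h import *
c=ctrl.camera("top"); np.save("pics/top1.npy",c,allow_pickle=True)
E
```

```text
7.25 tcp [0.5314 0.2899 0.1219] R [[1.0, -0.001, -0.001], [-0.001, -1.0, -0.0], [-0.001, 0.0, -1.0]] F [ 0.43  0.28 -0.5 ] q6 1.88
341.14425338947837 [0.60264779 0.29037419 0.2650914 ] [[-0.001, -0.96, -0.281], [-1.0, 0.001, -0.0], [0.001, 0.281, -0.96]]
```

View pics/w4.png

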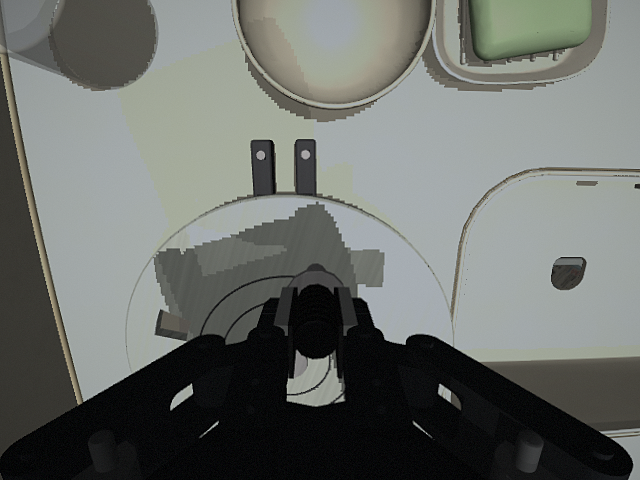

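The wrist view shows the pin upright between the fingers, with its collar near (317,280). The prongs are at columns 251–274 and 294–316, rows 140–195, and the hole is at (170,322). I'll measure all of these in this one frame.

```bash
cat > m.py <<'E'
from h import *
c=np.load("pics/w.npy",allow_pickle=True).item(); g=c["frame"].max(2)
P=depth(c,np.c_[[x.ravel() for x in np.mgrid[0:640,0:480]]].T).reshape(640,480,3).transpose(1,0,2)
M=np.zeros((480,640),bool);M[136:200,240:330]=1
d=(M&(g<75)&(P[...,2]>.015)).astype(np.uint8); n,lab,st,ce=cv2.connectedComponentsWithStats(d)
lines=[]
for i in range(1,n):
    if st[i,4]>200:
        print("prong",st[i],np.median(P[lab==i],axis=0).round(4))
E=[]
for v in range(150,190,4):
    xs=np.nonzero(d[v])[0]; k=np.argmax(np.diff(xs)); a,b=xs[k]+.5,xs[k+1]-.5
    o1,o2=xs[0]-.5,xs[-1]+.5
    p=plane(c,[(a,v),(b,v),(o1,v),(o2,v)],.0285); E.append([p[0,0],p[:2,1].mean(),p[0,1]-p[1,1],p[2:,1].mean(),p[2,1]-p[3,1]])
E=np.array(E); print("slot x, ymid, width, outer mid, outer w\n",E[::3].round(4)); print("mean y",E[:,1].mean(),E[:,3].mean(), "slope",np.polyfit(E[:,0],E[:,1],1)[0],np.polyfit(E[:,0],E[:,3],1)[0])
# platter rim: boundary of z~.044 in depth
pm=((abs(P[...,2]-.044)<.006)); pm[280:]=0
pts=[]
for v in range(205,275,3):
    xs=np.nonzero(pm[v])[0]
    if len(xs)>50: pts+= [(xs.min(),v),(xs.max(),v)]
for u in range(230,380,5):
    ys=np.nonzero(pm[150:230,u])[0]
    if len(ys): pts.append((u,ys.min()+150))
e=plane(c,pts,.044)[:,:2]; 
for _ in range(3):
    s=np.linalg.lstsq(np.c_[2*e,np.ones(len(e))],(e**2).sum(1),rcond=None)[0]; r=np.sqrt(s[2]+s[0]**2+s[1]**2); res=np.hypot(*(e-s[:2]).T)-r; e=e[abs(res)<2*res.std()+1e-4]
print("platter",s[:2],r,res.std(),len(e),"z",np.median(P[210:235,250:390,2]))
t=ctrl.get_obs()["eef_pos"]; print("tcp",t)
# pin: grip top, collar, tip by depth
W=(abs(P[...,0]-t[0])<.025)&(abs(P[...,1]-t[1])<.025)
for z in np.arange(t[2]-.05,t[2]+.04,.006):
    q=W&(abs(P[...,2]-z)<.003)
    if q.sum()>5: print(z.round(4),q.sum(),"x",P[q][:,0].min().round(4),P[q][:,0].max().round(4),"y",P[q][:,1].min().round(4),P[q][:,1].max().round(4))
E
python3 m.py
```

```text
prong [ 277  139   41   58 1076] [0.5866 0.2966 0.0291]
prong [ 251  140   25   57 1173] [0.5867 0.3256 0.029 ]
slot x, ymid, width, outer mid, outer w
 [[0.5992 0.3112 0.0141 0.3119 0.0437]
 [0.5913 0.3107 0.0142 0.3117 0.0434]
 [0.5833 0.3109 0.0144 0.3119 0.0438]
 [0.5751 0.3111 0.0145 0.3118 0.0435]]
mean y 0.31096903100084494 0.3118452622132757 slope -0.00025287496176246263 0.007516122539459873
platter [0.32796109 0.36138739] 0.24970023953838758 0.005421533240687073 63 z 0.04448393876453244
tcp [0.52963966 0.28948757 0.12073579]
0.0767 8 x 0.5344 0.5369 y 0.2852 0.2945
0.0827 56 x 0.5337 0.5374 y 0.2847 0.2951
0.0887 14 x 0.5362 0.5374 y 0.2882 0.2932
0.1127 617 x 0.5334 0.5462 y 0.277 0.3041
0.1187 270 x 0.534 0.5458 y 0.2786 0.3027
0.1247 259 x 0.5346 0.5429 y 0.2755 0.305
0.1307 532 x 0.5347 0.5433 y 0.2688 0.3113
0.1367 685 x 0.5342 0.5433 y 0.2685 0.3119
0.1427 731 x 0.5203 0.5432 y 0.2682 0.312
0.1487 1941 x 0.5199 0.5433 y 0.2687 0.3122
0.1547 795 x 0.5207 0.5433 y 0.2689 0.312
```

```bash
python3 - <<'E'
from h import *
c=np.load("pics/w.npy",allow_pickle=True).item(); f=c["frame"]; g=f.max(2).astype(int); print(c["cx"],c["cy"],c["k1"])
for u in (257,300,310):
    ys=np.nonzero(g[130:205,u]<75)[0]+130; print(u,ys.min(),ys.max(),plane(c,[(u,ys.min()-.5)],.0285)[0].round(4))
Z=depth(c,[(u,v) for u in (284,) for v in range(180,215,2)])
print(np.c_[np.arange(180,215,2),g[180:215:2,284],Z.round(4)])
# rim by edge in grey: fit using z-map step
P=depth(c,np.c_[[x.ravel() for x in np.mgrid[0:640,0:480]]].T).reshape(640,480,3).transpose(1,0,2)
pts=[]
for u in range(160,440,4):
    if 245<u<322: continue
    col=P[150:300,u,2]; k=np.nonzero(col>.037)[0]
    if len(k) : pts.append((u,k.min()+149.5))
e=plane(c,pts,.044)[:,:2]
from scipy.optimize import least_squares
s=least_squares(lambda s:np.hypot(*(e-s[:2]).T)-.125,[.445,.31],loss="soft_l1",f_scale=.0007); print("axis",s.x,np.abs(s.fun).mean())
E
```

```text
315.2176113887814 243.8776079282983 -0.0546376581145764
257 140 195 [0.6061 0.3291 0.0285]
300 139 194 [0.6066 0.3003 0.0285]
310 139 195 [0.6066 0.2937 0.0285]
[[1.800e+02 1.720e+02 5.764e-01 3.142e-01 6.000e-04]
 [1.820e+02 1.730e+02 5.749e-01 3.142e-01 7.000e-04]
 [1.840e+02 1.730e+02 5.735e-01 3.141e-01 2.200e-03]
 [1.860e+02 1.720e+02 5.718e-01 3.143e-01 2.000e-04]
 [1.880e+02 1.750e+02 5.702e-01 3.144e-01 4.000e-04]
 [1.900e+02 1.810e+02 5.688e-01 3.143e-01 1.200e-03]
 [1.920e+02 9.100e+01 5.672e-01 3.144e-01 4.000e-04]
 [1.940e+02 7.900e+01 5.715e-01 3.107e-01 4.240e-02]
 [1.960e+02 1.460e+02 5.704e-01 3.105e-01 4.390e-02]
 [1.980e+02 1.770e+02 5.693e-01 3.105e-01 4.500e-02]
 [2.000e+02 1.780e+02 5.678e-01 3.106e-01 4.420e-02]
 [2.020e+02 1.760e+02 5.665e-01 3.106e-01 4.420e-02]
 [2.040e+02 1.770e+02 5.654e-01 3.105e-01 4.550e-02]
 [2.060e+02 1.750e+02 5.640e-01 3.106e-01 4.480e-02]
 [2.080e+02 1.730e+02 5.628e-01 3.106e-01 4.540e-02]
 [2.100e+02 1.750e+02 5.612e-01 3.108e-01 4.390e-02]
 [2.120e+02 1.730e+02 5.600e-01 3.107e-01 4.470e-02]
 [2.140e+02 1.750e+02 5.585e-01 3.108e-01 4.410e-02]]
axis [0.44720805 0.30949891] 0.006527894917262835
```

>>> jog_arm:
  series:
    - [[2, -4, 0, 0, 0, 0, 5], [2, -4, 4, 0, 0, 0, 5], [2, -4, 4, 0, 0, 0, 5], [1, -4, 4, 0, 0, 0, 5], [0, -4, 4, 0, 0, 0, 5], [0, -2, 4, 0, 0, 0, 5], [0, 0, 1, 0, 0, 0, 5], [0, 0, 0, 0, 0, 0, 5], [0, 0, 0, 0, 0, 0, 5], [0, 0, 0, 0, 0, 0, 5]]

```text
time_s: 8.35
eef_pos: [0.5387, 0.312, 0.1021]
eef_rot: [-0.0, 1.0, -0.001, 0.0]
wrist_force: [-0.3, -0.7, -0.4]
opening: 0.188
grasp_force: 58.7
```

```bash
python3 look.py pics/w5.png; python3 m.py
```

```text
8.35 tcp [0.5387 0.312  0.1021] R [[1.0, -0.001, 0.0], [-0.001, -1.0, 0.0], [0.0, -0.0, -1.0]] F [-0.26 -0.65 -0.36] q6 1.91
341.14425338947837 [0.60968281 0.31244897 0.24532334] [[-0.001, -0.96, -0.28], [-1.0, 0.001, 0.0], [0.0, 0.28, -0.96]]
prong [281 151  24  49 990] [0.5904 0.3264 0.0289]Traceback (most recent call last):
  File "m.py", line 12, in <module>
    xs=np.nonzero(d[v])[0]; k=np.argmax(np.diff(xs)); a,b=xs[k]+.5,xs[k+1]-.5
                              ~~~~~~~~~^^^^^^^^^^^^^
    return _wrapfunc(a, 'argmax', axis=axis, out=out, **kwds)
    return bound(*args, **kwds)
ValueError: attempt to get argmax of an empty sequence
```

View pics/w5.png

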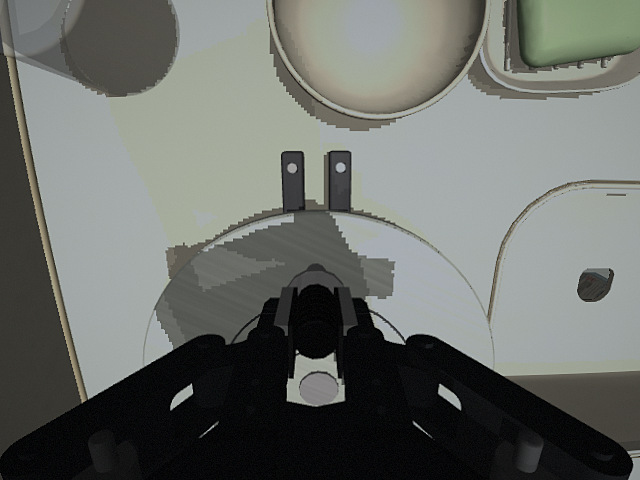

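The wrist view now has the prongs at columns 281–304 and 328–352 (midpoint about 316) and the pin at about column 316, so they are nearly aligned.

```bash
sed -i 's/M\[136:200,240:330\]/M[140:215,255:375]/; s/range(150,190,4)/range(160,204,4)/' m.py; python3 m.py | grep -v platter; python3 - <<'E'
from h import *
c=np.load("pics/w.npy",allow_pickle=True).item(); f=c["frame"]; g=f.max(2).astype(int)
for v in range(262,292,3): print(v, g[v,290:345:1].tolist())
E
```

```text
prong [ 275  151   88   64 2526] [0.5854 0.3198 0.029 ]
slot x, ymid, width, outer mid, outer w
 [[0.6007 0.3119 0.0155 0.3122 0.0434]
 [0.5934 0.3119 0.0156 0.3119 0.0432]
 [0.5859 0.3119 0.0158 0.3119 0.0435]
 [0.5783 0.3116 0.0153 0.3119 0.0427]]
mean y 0.3118717894428063 0.31195626401820714 slope 0.010139710275973027 0.013199755941520095
tcp [0.53868431 0.31198195 0.10212481]
0.0581 18 x 0.5409 0.5444 y 0.3068 0.3172
0.0641 52 x 0.5418 0.5445 y 0.3074 0.3166
0.0701 6 x 0.5443 0.5445 y 0.3115 0.3143
0.0941 778 x 0.5408 0.5536 y 0.2992 0.3262
0.1001 168 x 0.5413 0.5525 y 0.3041 0.3206
0.1061 303 x 0.5419 0.5504 y 0.2942 0.3305
0.1121 560 x 0.5418 0.5506 y 0.2907 0.3342
0.1181 674 x 0.5276 0.5505 y 0.2906 0.3341
0.1241 754 x 0.5278 0.5505 y 0.2905 0.3342
0.1301 2233 x 0.5274 0.5506 y 0.2909 0.3343
0.1361 485 x 0.5268 0.5505 y 0.2911 0.334
0.1421 951 x 0.5272 0.5521 y 0.2871 0.3369
262 [91, 90, 91, 91, 93, 92, 90, 93, 92, 91, 92, 89, 91, 90, 90, 88, 89, 88, 87, 88, 87, 89, 88, 92, 93, 98, 92, 93, 92, 92, 91, 89, 92, 89, 89, 92, 91, 93, 93, 92, 94, 95, 93, 93, 90, 91, 88, 88, 87, 88, 
[... 1306 characters left out ...]
74, 72, 72, 73, 72, 73, 74, 75, 67, 52, 40, 65, 86, 91, 88, 86]
283 [46, 66, 75, 73, 70, 75, 70, 70, 68, 67, 68, 71, 75, 74, 73, 70, 72, 73, 75, 77, 81, 78, 78, 79, 75, 64, 61, 52, 57, 68, 76, 74, 73, 71, 72, 73, 75, 73, 72, 73, 70, 71, 73, 74, 72, 74, 73, 74, 74, 71, 66, 45, 49, 80, 91]
286 [68, 68, 68, 69, 65, 66, 60, 62, 69, 68, 71, 74, 76, 76, 78, 78, 48, 13, 0, 0, 0, 5, 11, 6, 8, 5, 6, 4, 4, 0, 2, 3, 0, 14, 35, 52, 72, 80, 75, 74, 71, 72, 74, 72, 64, 65, 68, 68, 69, 70, 68, 70, 63, 57, 77]
289 [46, 48, 44, 24, 3, 5, 0, 32, 76, 72, 74, 62, 36, 15, 1, 2, 6, 9, 10, 14, 9, 6, 7, 10, 10, 8, 7, 8, 4, 7, 8, 11, 10, 3, 8, 8, 6, 0, 18, 58, 80, 74, 75, 68, 0, 5, 0, 12, 35, 49, 44, 44, 47, 46, 46]
```

>>> jog_arm:
  series:
    - [[-1, 0, 2, 0, 0, 0, 5], [-0.7, 0.3, 3, 0, 0, 0, 5], [0, 0, 3, 0, 0, 0, 5], [0, 0, 2, 0, 0, 0, 5], [0, 0, 0.8, 0, 0, 0, 5], [0, 0, 0, 0, 0, 0, 5], [0, 0, 0, 0, 0, 0, 5], [0, 0, 0, 0, 0, 0, 5], [0, 0, 0, 0, 0, 0, 5], [0, 0, 0, 0, 0, 0, 5]]

```text
time_s: 9.4
eef_pos: [0.5369, 0.3118, 0.0911]
eef_rot: [-0.0, 1.0, -0.001, 0.0]
wrist_force: [-0.2, 0.3, -0.5]
opening: 0.191
grasp_force: 58.7
```

```bash
cat > ang.py <<'E'
from h import *
o=ctrl.get_obs(); print(round(o["time_s"],2),o["eef_pos"].round(5),"F",o["wrist_force"].round(2),"T",o["torque"].round(3))
c=ctrl.camera("top"); f=c["frame"]; np.save("pics/top1.npy",c,allow_pickle=True)
s=ctrl.camera("side"); np.save("pics/side1.npy",s,allow_pickle=True)
w=ctrl.camera("wrist"); np.save("pics/w.npy",w,allow_pickle=True)
a=cv2.resize(f[225:345,155:265],None,fx=2.4,fy=2.4,interpolation=cv2.INTER_CUBIC)
b=cv2.resize(s["frame"][180:250,225:345],None,fx=4,fy=4,interpolation=cv2.INTER_CUBIC)
wc=w["frame"][140:460,80:560]
H=max(a.shape[0],b.shape[0]); im=np.zeros((H+320,800,3),np.uint8); im[:a.shape[0],:a.shape[1]]=a; im[:b.shape[0],a.shape[1]:a.shape[1]+b.shape[1]]=b; im[H:,:480]=wc
cv2.imwrite("pics/multi.png",im[:600])
E
python3 ang.py
```

```text
9.4 [0.53686 0.3118  0.09114] F [-0.24  0.27 -0.49] T [ 0.014 -0.03   0.008]
```

View pics/multi.png

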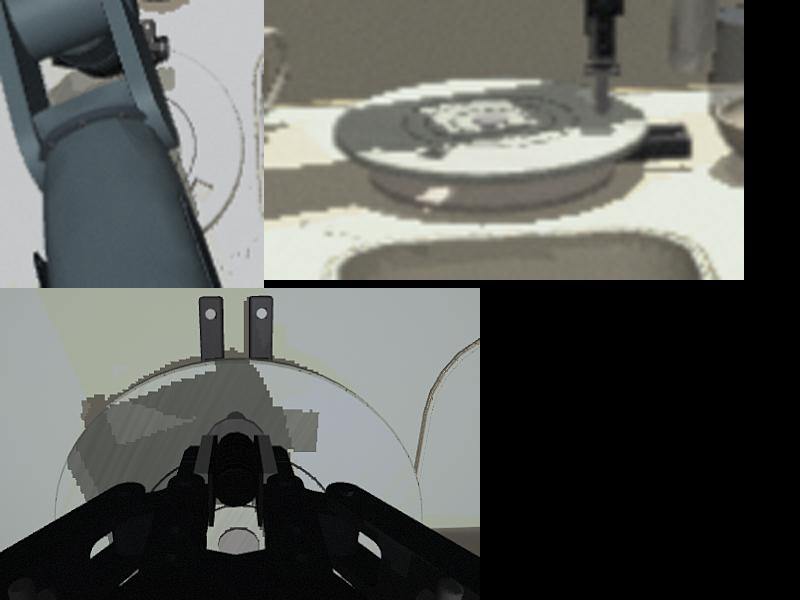

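The side crop shows the pin tip just above the platter near the slot. The hole is at crop (432,155) in the side view and (205,185) in the top view, about 115° before the slot. I'll start the light contact now.

>>> jog_arm:
  series:
    - [[0, 0, 0.5, 0, 0, 0, 5], [0, 0, 0.4, 0, 0, 0, 5], [0, 0, 0.1, 0, 0, 0, 5], [0, 0, 0.1, 0, 0, 0, 5], [0, 0, 0.1, 0, 0, 0, 5], [0, 0, 0.1, 0, 0, 0, 5], [0, 0, 0.1, 0, 0, 0, 5], [0, 0, 0, 0, 0, 0, 5], [0, 0, 0, 0, 0, 0, 5], [0, 0, 0, 0, 0, 0, 5]]

```text
time_s: 10.55
eef_pos: [0.5368, 0.3118, 0.0897]
eef_rot: [-0.0, 1.0, -0.001, 0.0]
wrist_force: [0.2, 0.2, -0.5]
opening: 0.188
grasp_force: 58.7
```

>>> jog_arm:
  series:
    - [[0, 0, 0, 0, 0, 0, 5], [0, 0, 0, 0, 0, 0, 5], [0, 0, 0, 0, 0, 0, 5], [0, 0, 0, 0, 0, 0, 5], [0, 0, 0, 0, 0, 0, 5], [0, 0, 0, 0, 0, 0, 5], [0, 0, 0.1, 0, 0, 0, 5], [0, 0, 0.1, 0, 0, 0, 5], [0, 0, 0.1, 0, 0, 0, 5], [0, 0, 0, 0, 0, 0, 5]]

```text
time_s: 11.55
eef_pos: [0.5368, 0.3118, 0.0893]
eef_rot: [0.0, 1.0, -0.001, -0.0]
wrist_force: [-0.8, -0.1, -0.8]
opening: 0.189
grasp_force: 58.7
```

>>> jog_arm:
  series:
    - [[0, 0, 0.1, 0, 0, 0, 5], [0, 0, 0, 0, 0, 0, 5], [0, 0, 0.1, 0, 0, 0, 5], [0, 0, 0, 0, 0, 0, 5], [0, 0, 0.1, 0, 0, 0, 5], [0, 0, 0, 0, 0, 0, 5], [0, 0, 0, 0, 0, 0, 5], [0, 0, 0, 0, 0, 0, 5], [0, 0, 0, 0, 0, 0, 5], [0, 0, 0, 0, 0, 0, 5]]

```text
time_s: 12.55
eef_pos: [0.5369, 0.3119, 0.0892]
eef_rot: [-0.0, 1.0, -0.001, 0.0]
wrist_force: [-0.7, 0.9, 0.4]
opening: 0.191
grasp_force: 58.8
```

>>> jog_arm:
  series:
    - [[0, 0, 0.1, 0, 0, 0, 5], [0, 0, 0, 0, 0, 0, 5], [0, 0, 0, 0, 0, 0, 5], [0, 0, 0, 0, 0, 0, 5], [0, 0, 0, 0, 0, 0, 5], [0, 0, 0, 0, 0, 0, 5], [0, 0, 0, 0, 0, 0, 5], [0, 0, 0, 0, 0, 0, 5], [0, 0, 0, 0, 0, 0, 5], [0, 0, 0, 0, 0, 0, 5]]

```text
time_s: 13.55
eef_pos: [0.5369, 0.3119, 0.0891]
eef_rot: [-0.0, 1.0, -0.001, 0.0]
wrist_force: [0.1, 2.4, 3.8]
opening: 0.188
grasp_force: 59.1
```

```bash
cat > hole.py <<'E'
from h import *
# hole angle from wrist/side/top: pixels on the platter annulus (r 78..102) whose depth lies well below the platter top
ax=np.array([.4467,.3112])
o=ctrl.get_obs(); print(round(o["time_s"],2),o["eef_pos"].round(5),"F",o["wrist_force"].round(2))
for n in ("side","top","wrist"):
    c=ctrl.camera(n)
    vv,uu=np.mgrid[0:480,0:640]; uv=np.c_[uu.ravel(),vv.ravel()]
    q=plane(c,uv,.044)[:,:2]-ax; r=np.hypot(*q.T)
    z=depth(c,uv)[:,2]; k=(r>.075)&(r<.105)&(z<.038)&(z>-.01)&(c["z_map"].ravel()>0)
    th=np.degrees(np.arctan2(q[k][:,1],q[k][:,0]))
    h,e=np.histogram(th,36,(-180,180)); i=h.argmax(); sel=abs((th-e[i]-5+180)%360-180)<15
    print(n,k.sum(),"peak",h[i],"angle",np.median(th[sel]).round(1) if h[i]>2 else None,"t",round(ctrl.get_obs()["time_s"],2))
    np.save(f"pics/last_{n}.npy",c,allow_pickle=True)
E
python3 hole.py
```

```text
13.55 [0.5369  0.31189 0.08913] F [0.09 2.4  3.8 ]
side 2 peak 2 angle None t 13.6
top 47 peak 6 angle -103.8 t 13.65
wrist 0 peak 0 angle None t 13.7
```

```bash
python3 ang.py
```

```text
13.7 [0.53693 0.31182 0.08911] F [-0.47  2.92  4.22] T [ 0.462 -0.013  0.044]
```

View pics/multi.png

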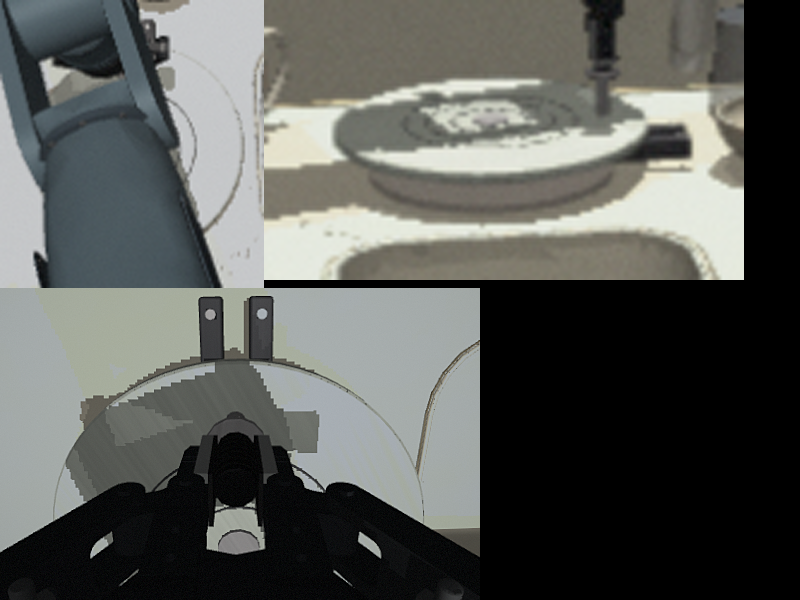

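The hole is not visible on the near side in the side or top views, so it is behind the arm or on the far side. With about 4.5 N on the platter it is nearly stalled. I'll ease off a little to let it creep, and track the hole by differencing frames.

>>> jog_arm:
  series:
    - [[0, 0, -0.1, 0, 0, 0, 5], [0, 0, 0, 0, 0, 0, 5], [0, 0, 0, 0, 0, 0, 5], [0, 0, 0, 0, 0, 0, 5], [0, 0, 0, 0, 0, 0, 5], [0, 0, 0, 0, 0, 0, 5], [0, 0, 0, 0, 0, 0, 5], [0, 0, 0, 0, 0, 0, 5], [0, 0, 0, 0, 0, 0, 5], [0, 0, 0, 0, 0, 0, 5]]

```text
time_s: 14.85
eef_pos: [0.5369, 0.3118, 0.0891]
eef_rot: [-0.0, 1.0, -0.001, 0.0]
wrist_force: [0.1, 2.7, 3.7]
opening: 0.192
grasp_force: 59.2
```

```bash
cat > hole.py <<'E'
from h import *
ax=np.array([.4467,.3112])
o=ctrl.get_obs(); print(round(o["time_s"],2),o["eef_pos"].round(5),"F",o["wrist_force"].round(2))
ref={"side":"side1","top":"top1","wrist":"w"}   # t 13.7..13.85 frames, hole hidden
for n in ("side","top","wrist"):
    c=ctrl.camera(n); r0=np.load(f"pics/{ref[n]}.npy",allow_pickle=True).item()
    vv,uu=np.mgrid[0:480,0:640]; q=plane(c,np.c_[uu.ravel(),vv.ravel()],.044)[:,:2]-ax; r=np.hypot(*q.T).reshape(480,640)
    d=cv2.absdiff(cv2.GaussianBlur(c["frame"],(3,3),0),cv2.GaussianBlur(r0["frame"],(3,3),0)).max(2)
    m=((d>22)&(r>.07)&(r<.11)).astype(np.uint8); k,lab,st,ce=cv2.connectedComponentsWithStats(m)
    out=[]
    for i in sorted(range(1,k),key=lambda i:-st[i,4])[:3]:
        if st[i,4]>=4:
            p=plane(c,[ce[i]],.044)[0,:2]-ax; sg=(c["frame"].mean(2)-r0["frame"].mean(2))[lab==i].mean()
            out.append((int(st[i,4]),np.degrees(np.arctan2(p[1],p[0])).round(1),np.hypot(*p).round(3),sg.round(0)))
    print(n,round(ctrl.get_obs()["time_s"],2),out)
E
python3 hole.py
```

```text
14.85 [0.53687 0.31178 0.08911] F [0.06 2.66 3.69]
side 14.9 []
top 14.95 []
wrist 15.0 [(54, np.float64(-28.8), np.float64(0.102), np.float64(-52.0)), (32, np.float64(-22.6), np.float64(0.103), np.float64(-39.0)), (12, np.float64(-14.3), np.float64(0.1), np.float64(-51.0))]
```

>>> jog_arm:
  series:
    - [[0, 0, -0.1, 0, 0, 0, 5], [0, 0, 0, 0, 0, 0, 5], [0, 0, 0, 0, 0, 0, 5], [0, 0, 0, 0, 0, 0, 5], [0, 0, 0, 0, 0, 0, 5], [0, 0, 0, 0, 0, 0, 5], [0, 0, 0, 0, 0, 0, 5], [0, 0, 0, 0, 0, 0, 5], [0, 0, 0, 0, 0, 0, 5], [0, 0, 0, 0, 0, 0, 5]]

```text
time_s: 16.0
eef_pos: [0.5368, 0.3118, 0.0891]
eef_rot: [0.0, 1.0, -0.001, -0.0]
wrist_force: [0.4, 2.8, 2.7]
opening: 0.19
grasp_force: 59.1
```

```bash
python3 hole.py
```

```text
16.0 [0.53676 0.31177 0.08911] F [0.4  2.77 2.67]
side 16.05 []
top 16.1 []
wrist 16.15 [(58, np.float64(-28.7), np.float64(0.102), np.float64(-50.0)), (47, np.float64(-34.6), np.float64(0.087), np.float64(-56.0)), (37, np.float64(-19.0), np.float64(0.1), np.float64(-38.0))]
```

>>> jog_arm:
  series:
    - [[0, 0, -0.1, 0, 0, 0, 5], [0, 0, 0, 0, 0, 0, 5], [0, 0, 0, 0, 0, 0, 5], [0, 0, 0, 0, 0, 0, 5], [0, 0, 0, 0, 0, 0, 5], [0, 0, 0, 0, 0, 0, 5], [0, 0, 0, 0, 0, 0, 5], [0, 0, 0, 0, 0, 0, 5], [0, 0, 0, 0, 0, 0, 5], [0, 0, 0, 0, 0, 0, 5]]

```text
time_s: 17.15
eef_pos: [0.5367, 0.3117, 0.0891]
eef_rot: [0.0, 1.0, -0.001, -0.0]
wrist_force: [0.1, 2.1, 2.1]
opening: 0.192
grasp_force: 59.0
```

```bash
python3 hole.py
```

```text
17.15 [0.53668 0.31168 0.08914] F [0.05 2.12 2.06]
side 17.2 [(10, np.float64(129.8), np.float64(0.092), np.float64(-39.0)), (8, np.float64(117.1), np.float64(0.088), np.float64(40.0))]
top 17.25 [(7, np.float64(-33.4), np.float64(0.097), np.float64(-51.0))]
wrist 17.3 [(181, np.float64(-30.8), np.float64(0.096), np.float64(-46.0)), (49, np.float64(-17.9), np.float64(0.1), np.float64(-37.0)), (18, np.float64(-23.3), np.float64(0.102), np.float64(51.0))]
```

>>> jog_arm:
  series:
    - [[0, 0, 0, 0, 0, 0, 5], [0, 0, 0, 0, 0, 0, 5], [0, 0, 0, 0, 0, 0, 5], [0, 0, 0, 0, 0, 0, 5], [0, 0, 0, 0, 0, 0, 5], [0, 0, 0, 0, 0, 0, 5], [0, 0, 0, 0, 0, 0, 5], [0, 0, 0, 0, 0, 0, 5], [0, 0, 0, 0, 0, 0, 5], [0, 0, 0, 0, 0, 0, 5]]

```text
time_s: 18.3
eef_pos: [0.5367, 0.3117, 0.0891]
eef_rot: [0.0, 1.0, -0.001, -0.0]
wrist_force: [-0.1, -0.1, 0.4]
opening: 0.193
grasp_force: 58.8
```

```bash
python3 hole.py
```

```text
18.3 [0.5367  0.31169 0.08914] F [-0.07 -0.06  0.38]
side 18.35 [(19, np.float64(120.2), np.float64(0.092), np.float64(52.0))]
top 18.4 [(7, np.float64(-33.4), np.float64(0.097), np.float64(-53.0))]
wrist 18.45 [(165, np.float64(-31.3), np.float64(0.095), np.float64(-55.0)), (60, np.float64(-20.7), np.float64(0.101), np.float64(-26.0)), (12, np.float64(-10.2), np.float64(0.106), np.float64(50.0))]
```

>>> jog_arm:
  series:
    - [[0, 0, 0.1, 0, 0, 0, 5], [0, 0, 0, 0, 0, 0, 5], [0, 0, 0, 0, 0, 0, 5], [0, 0, 0, 0, 0, 0, 5], [0, 0, 0, 0, 0, 0, 5], [0, 0, 0, 0, 0, 0, 5], [0, 0, 0, 0, 0, 0, 5], [0, 0, 0, 0, 0, 0, 5], [0, 0, 0, 0, 0, 0, 5], [0, 0, 0, 0, 0, 0, 5]]

```text
time_s: 19.45
eef_pos: [0.5368, 0.3118, 0.0892]
eef_rot: [-0.0, 1.0, -0.001, 0.0]
wrist_force: [-0.3, 1.3, 0.4]
opening: 0.191
grasp_force: 58.8
```

```bash
python3 hole.py
```

```text
19.45 [0.53681 0.31178 0.08917] F [-0.29  1.28  0.36]
side 19.5 [(20, np.float64(120.5), np.float64(0.092), np.float64(53.0))]
top 19.55 []
wrist 19.6 [(59, np.float64(-28.7), np.float64(0.102), np.float64(-53.0)), (47, np.float64(-19.8), np.float64(0.101), np.float64(-22.0)), (12, np.float64(-14.4), np.float64(0.1), np.float64(-50.0))]
```

>>> jog_arm:
  series:
    - [[0, 0, 0.1, 0, 0, 0, 5], [0, 0, 0, 0, 0, 0, 5], [0, 0, 0, 0, 0, 0, 5], [0, 0, 0, 0, 0, 0, 5], [0, 0, 0, 0, 0, 0, 5], [0, 0, 0, 0, 0, 0, 5], [0, 0, 0, 0, 0, 0, 5], [0, 0, 0, 0, 0, 0, 5], [0, 0, 0, 0, 0, 0, 5], [0, 0, 0, 0, 0, 0, 5]]

```text
time_s: 20.6
eef_pos: [0.5369, 0.3119, 0.0891]
eef_rot: [-0.0, 1.0, -0.001, 0.0]
wrist_force: [1.1, 1.9, 1.7]
opening: 0.191
grasp_force: 59.0
```

```bash
python3 hole.py
```

```text
20.6 [0.53685 0.31187 0.08913] F [1.09 1.95 1.7 ]
side 20.65 [(28, np.float64(-108.3), np.float64(0.094), np.float64(-65.0)), (20, np.float64(120.5), np.float64(0.092), np.float64(51.0))]
top 20.7 [(40, np.float64(-104.1), np.float64(0.092), np.float64(-48.0))]
wrist 20.75 [(34, np.float64(-22.4), np.float64(0.103), np.float64(-37.0)), (19, np.float64(-112.6), np.float64(0.082), np.float64(-54.0)), (12, np.float64(-14.3), np.float64(0.1), np.float64(-49.0))]
```

>>> jog_arm:
  series:
    - [[0, 0, 0.05, 0, 0, 0, 5], [0, 0, 0, 0, 0, 0, 5], [0, 0, 0, 0, 0, 0, 5], [0, 0, 0, 0, 0, 0, 5], [0, 0, 0, 0, 0, 0, 5], [0, 0, 0, 0, 0, 0, 5], [0, 0, 0, 0, 0, 0, 5], [0, 0, 0, 0, 0, 0, 5], [0, 0, 0, 0, 0, 0, 5], [0, 0, 0, 0, 0, 0, 5]]

```text
time_s: 21.75
eef_pos: [0.5369, 0.3118, 0.0891]
eef_rot: [-0.0, 1.0, -0.001, 0.0]
wrist_force: [0.1, 2.5, 3.7]
opening: 0.189
grasp_force: 59.2
```

```bash
python3 hole.py
```

```text
21.75 [0.53689 0.3118  0.08912] F [0.06 2.49 3.69]
side 21.8 [(30, np.float64(-105.6), np.float64(0.092), np.float64(-63.0)), (20, np.float64(120.5), np.float64(0.092), np.float64(51.0))]
top 21.85 [(38, np.float64(-101.9), np.float64(0.092), np.float64(-49.0))]
wrist 21.9 [(18, np.float64(-23.6), np.float64(0.104), np.float64(-38.0)), (12, np.float64(-24.9), np.float64(0.076), np.float64(48.0)), (8, np.float64(-14.7), np.float64(0.1), np.float64(-50.0))]
```

>>> jog_arm:
  series:
    - [[0, 0, -0.15, 0, 0, 0, 5], [0, 0, 0, 0, 0, 0, 5], [0, 0, 0, 0, 0, 0, 5], [0, 0, 0, 0, 0, 0, 5], [0, 0, 0, 0, 0, 0, 5], [0, 0, 0, 0, 0, 0, 5], [0, 0, 0, 0, 0, 0, 5], [0, 0, 0, 0, 0, 0, 5], [0, 0, 0, 0, 0, 0, 5], [0, 0, 0, 0, 0, 0, 5]]

```text
time_s: 22.9
eef_pos: [0.5368, 0.3118, 0.0891]
eef_rot: [0.0, 1.0, -0.001, 0.0]
wrist_force: [0.4, 2.5, 3.7]
opening: 0.188
grasp_force: 59.1
```

```bash
python3 hole.py
```

```text
22.9 [0.53679 0.31177 0.08915] F [0.42 2.53 3.74]
side 22.95 [(30, np.float64(-105.6), np.float64(0.092), np.float64(-63.0)), (20, np.float64(120.5), np.float64(0.092), np.float64(51.0))]
top 23.0 [(39, np.float64(-102.0), np.float64(0.092), np.float64(-48.0))]
wrist 23.05 [(59, np.float64(-28.8), np.float64(0.102), np.float64(-51.0)), (47, np.float64(-19.8), np.float64(0.101), np.float64(-21.0)), (46, np.float64(-34.6), np.float64(0.087), np.float64(-57.0))]
```

>>> jog_arm:
  series:
    - [[0, 0, -0.12, 0, 0, 0, 5], [0, 0, 0, 0, 0, 0, 5], [0, 0, 0, 0, 0, 0, 5], [0, 0, 0, 0, 0, 0, 5], [0, 0, 0, 0, 0, 0, 5], [0, 0, 0, 0, 0, 0, 5], [0, 0, 0, 0, 0, 0, 5], [0, 0, 0, 0, 0, 0, 5], [0, 0, 0, 0, 0, 0, 5], [0, 0, 0, 0, 0, 0, 5]]

```text
time_s: 24.05
eef_pos: [0.5367, 0.3117, 0.0892]
eef_rot: [0.0, 1.0, -0.001, -0.0]
wrist_force: [-1.0, 0.9, 2.1]
opening: 0.189
grasp_force: 58.9
```

```bash
python3 hole.py
```

```text
24.05 [0.5367  0.31168 0.08916] F [-1.04  0.92  2.07]
side 24.1 [(28, np.float64(-92.3), np.float64(0.092), np.float64(-65.0)), (20, np.float64(120.5), np.float64(0.092), np.float64(50.0))]
top 24.15 [(43, np.float64(-87.7), np.float64(0.093), np.float64(-48.0)), (7, np.float64(-33.4), np.float64(0.097), np.float64(-51.0))]
wrist 24.2 [(277, np.float64(-90.5), np.float64(0.089), np.float64(-81.0)), (184, np.float64(-30.5), np.float64(0.096), np.float64(-44.0)), (60, np.float64(-18.8), np.float64(0.1), np.float64(-21.0))]
```

>>> jog_arm:
  series:
    - [[0, 0, 0.03, 0, 0, 0, 5], [0, 0, 0, 0, 0, 0, 5], [0, 0, 0, 0, 0, 0, 5], [0, 0, 0, 0, 0, 0, 5], [0, 0, 0, 0, 0, 0, 5], [0, 0, 0, 0, 0, 0, 5], [0, 0, 0, 0, 0, 0, 5], [0, 0, 0, 0, 0, 0, 5], [0, 0, 0, 0, 0, 0, 5], [0, 0, 0, 0, 0, 0, 5]]

```text
time_s: 25.2
eef_pos: [0.5367, 0.3117, 0.0892]
eef_rot: [0.0, 1.0, -0.001, -0.0]
wrist_force: [0.0, 1.4, -0.4]
opening: 0.19
grasp_force: 58.8
```

```bash
python3 hole.py
```

```text
25.2 [0.53672 0.31172 0.08917] F [ 0.02  1.39 -0.39]
side 25.25 [(29, np.float64(-41.9), np.float64(0.091), np.float64(-60.0)), (18, np.float64(120.3), np.float64(0.091), np.float64(51.0))]
top 25.3 [(59, np.float64(-38.1), np.float64(0.095), np.float64(-50.0))]
wrist 25.35 [(1228, np.float64(-35.7), np.float64(0.091), np.float64(-74.0)), (47, np.float64(-19.7), np.float64(0.101), np.float64(-21.0)), (13, np.float64(-10.2), np.float64(0.106), np.float64(51.0))]
```

>>> jog_arm:
  series:
    - [[0, 0, 0.2, 0, 0, 0, 5], [0, 0, 0.05, 0, 0, 0, 5], [0, 0, 0, 0, 0, 0, 5], [0, 0, 0, 0, 0, 0, 5], [0, 0, 0, 0, 0, 0, 5], [0, 0, 0, 0, 0, 0, 5], [0, 0, 0, 0, 0, 0, 5], [0, 0, 0, 0, 0, 0, 5], [0, 0, 0, 0, 0, 0, 5], [0, 0, 0, 0, 0, 0, 5]]

```text
time_s: 26.35
eef_pos: [0.5366, 0.3115, 0.0887]
eef_rot: [0.0, 1.0, -0.001, -0.0]
wrist_force: [-0.5, -0.2, -1.1]
opening: 0.191
grasp_force: 58.7
```

```bash
python3 hole.py
```

```text
26.35 [0.53658 0.31147 0.08872] F [-0.47 -0.21 -1.12]
side 26.4 [(20, np.float64(120.5), np.float64(0.092), np.float64(50.0))]
top 26.45 [(7, np.float64(-33.4), np.float64(0.097), np.float64(-51.0))]
wrist 26.5 [(459, np.float64(8.0), np.float64(0.095), np.float64(-57.0)), (210, np.float64(-29.8), np.float64(0.097), np.float64(-32.0)), (51, np.float64(-17.8), np.float64(0.1), np.float64(-35.0))]
```

```bash
python3 hole.py
```

```text
26.5 [0.53657 0.31183 0.08884] F [-1.51  1.56  2.83]
side 26.55 [(19, np.float64(120.2), np.float64(0.092), np.float64(51.0))]
top 26.6 []
wrist 26.65 [(652, np.float64(9.6), np.float64(0.093), np.float64(-56.0)), (40, np.float64(-21.9), np.float64(0.102), np.float64(-38.0)), (12, np.float64(-14.3), np.float64(0.1), np.float64(-50.0))]
```

```bash
python3 hole.py; python3 - <<'E'
from h import *
c=ctrl.camera("wrist"); cv2.imwrite("pics/w6.png",cv2.resize(c["frame"][200:320,200:440],None,fx=3,fy=3,interpolation=cv2.INTER_CUBIC)); np.save("pics/w6.npy",c,allow_pickle=True)
print(ctrl.get_obs()["wrist_force"],ctrl.get_obs()["eef_pos"])
E
```

```text
26.65 [0.53691 0.3119  0.08915] F [0.02 1.57 1.37]
side 26.7 [(19, np.float64(120.2), np.float64(0.092), np.float64(52.0))]
top 26.75 []
wrist 26.8 [(490, np.float64(9.4), np.float64(0.093), np.float64(-58.0)), (163, np.float64(17.5), np.float64(0.09), np.float64(-42.0)), (8, np.float64(-24.7), np.float64(0.075), np.float64(-4.0))]
[0.73013631 2.40298546 1.86435658] [0.53690848 0.31187423 0.08910404]
```

View pics/w6.png

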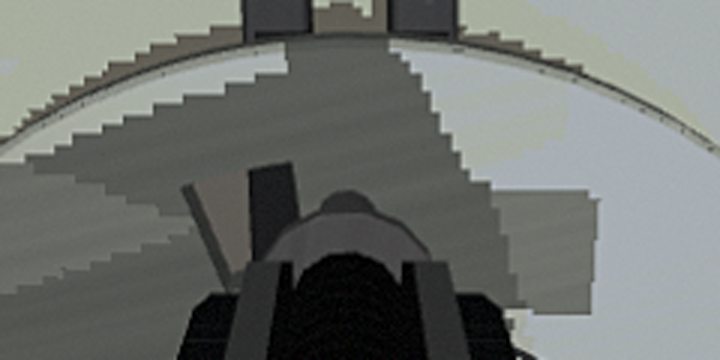

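The crop shows the hole at crop (240,225), already past the pin on its +θ side. It was crept over with only 0.4 mm of dip, and the bevel rode out of it. New plan: let the platter run round once more and stall it with the hole short of the slot. Then slide the pin back along the surface into the hole, dip 3 mm, and let the motor follow the pin to the slot.

>>> jog_arm:
  series:
    - [[0, 0, -0.6, 0, 0, 0, 5], [0, 0, -0.2, 0, 0, 0, 5], [0, 0, 0, 0, 0, 0, 5], [0, 0, 0, 0, 0, 0, 5], [0, 0, 0, 0, 0, 0, 5], [0, 0, 0, 0, 0, 0, 5], [0, 0, 0, 0, 0, 0, 5], [0, 0, 0, 0, 0, 0, 5], [0, 0, 0, 0, 0, 0, 5], [0, 0, 0, 0, 0, 0, 5]]

```text
time_s: 27.85
eef_pos: [0.5368, 0.3118, 0.0898]
eef_rot: [-0.0, 1.0, -0.001, 0.0]
wrist_force: [0.5, -0.2, -1.0]
opening: 0.186
grasp_force: 58.9
```

>>> jog_arm:
  series:
    - [[0, 0, 0, 0, 0, 0, 5], [0, 0, 0, 0, 0, 0, 5], [0, 0, 0, 0, 0, 0, 5], [0, 0, 0, 0, 0, 0, 5], [0, 0, 0, 0, 0, 0, 5], [0, 0, 0, 0, 0, 0, 5], [0, 0, 0, 0, 0, 0, 5], [0, 0, 0, 0, 0, 0, 5], [0, 0, 0, 0, 0, 0, 5], [0, 0, 0, 0, 0, 0, 5]]

```text
time_s: 28.85
eef_pos: [0.5368, 0.3118, 0.0898]
eef_rot: [0.0, 1.0, -0.001, 0.0]
wrist_force: [-0.2, -0.4, -0.5]
opening: 0.189
grasp_force: 58.9
```

```bash
python3 hole.py
```

```text
28.85 [0.53679 0.31177 0.08978] F [-0.18 -0.4  -0.51]
side 28.9 [(19, np.float64(120.2), np.float64(0.092), np.float64(52.0))]
top 28.95 []
wrist 29.0 [(73, np.float64(-19.7), np.float64(0.101), np.float64(-28.0)), (15, np.float64(-10.5), np.float64(0.106), np.float64(16.0)), (12, np.float64(88.4), np.float64(0.088), np.float64(37.0))]
```

>>> jog_arm:
  series:
    - [[0, 0, 0, 0, 0, 0, 5], [0, 0, 0, 0, 0, 0, 5], [0, 0, 0, 0, 0, 0, 5], [0, 0, 0, 0, 0, 0, 5], [0, 0, 0, 0, 0, 0, 5], [0, 0, 0, 0, 0, 0, 5], [0, 0, 0, 0, 0, 0, 5], [0, 0, 0, 0, 0, 0, 5], [0, 0, 0, 0, 0, 0, 5], [0, 0, 0, 0, 0, 0, 5]]

```text
time_s: 30.0
eef_pos: [0.5368, 0.3118, 0.0898]
eef_rot: [-0.0, 1.0, -0.001, 0.0]
wrist_force: [1.2, -0.6, 0.0]
opening: 0.191
grasp_force: 58.9
```

```bash
python3 hole.py
```

```text
30.0 [0.53679 0.31179 0.08978] F [ 1.24 -0.64  0.  ]
side 30.05 [(32, np.float64(-113.1), np.float64(0.092), np.float64(-62.0)), (20, np.float64(120.5), np.float64(0.092), np.float64(52.0))]
top 30.1 [(39, np.float64(-106.1), np.float64(0.091), np.float64(-49.0))]
wrist 30.15 [(47, np.float64(-20.2), np.float64(0.101), np.float64(-16.0)), (16, np.float64(-10.3), np.float64(0.106), np.float64(24.0)), (12, np.float64(-14.5), np.float64(0.1), np.float64(-31.0))]
```

>>> jog_arm:
  series:
    - [[0, 0, 0.6, 0, 0, 0, 5], [0, 0, 0.15, 0, 0, 0, 5], [0, 0, 0.1, 0, 0, 0, 5], [0, 0, 0.05, 0, 0, 0, 5], [0, 0, 0, 0, 0, 0, 5], [0, 0, 0, 0, 0, 0, 5], [0, 0, 0, 0, 0, 0, 5], [0, 0, 0, 0, 0, 0, 5], [0, 0, 0, 0, 0, 0, 5], [0, 0, 0, 0, 0, 0, 5]]

```text
time_s: 31.15
eef_pos: [0.5369, 0.312, 0.0891]
eef_rot: [-0.0, 1.0, -0.001, 0.0]
wrist_force: [-0.0, 1.8, 2.3]
opening: 0.19
grasp_force: 59.2
```

```bash
python3 hole.py
```

```text
31.15 [0.53694 0.312   0.08911] F [-0.02  1.81  2.3 ]
side 31.2 [(28, np.float64(-68.1), np.float64(0.093), np.float64(-64.0)), (18, np.float64(120.3), np.float64(0.091), np.float64(51.0))]
top 31.25 [(48, np.float64(-66.1), np.float64(0.097), np.float64(-51.0))]
wrist 31.3 [(331, np.float64(-65.4), np.float64(0.098), np.float64(-80.0)), (8, np.float64(-9.5), np.float64(0.108), np.float64(49.0)), (8, np.float64(-24.6), np.float64(0.075), np.float64(-2.0))]
```

>>> jog_arm:
  series:
    - [[0, 0, 0, 0, 0, 0, 5], [0, 0, 0, 0, 0, 0, 5], [0, 0, 0, 0, 0, 0, 5], [0, 0, 0, 0, 0, 0, 5], [0, 0, 0, 0, 0, 0, 5], [0, 0, 0, 0, 0, 0, 5], [0, 0, 0, 0, 0, 0, 5], [0, 0, 0, 0, 0, 0, 5], [0, 0, 0, 0, 0, 0, 5], [0, 0, 0, 0, 0, 0, 5]]

```text
time_s: 32.3
eef_pos: [0.537, 0.3118, 0.0891]
eef_rot: [-0.0, 1.0, -0.001, 0.0]
wrist_force: [-0.1, 2.9, 5.0]
opening: 0.19
grasp_force: 59.5
```

```bash
python3 hole.py
```

```text
32.3 [0.53697 0.31184 0.08911] F [-0.11  2.94  4.98]
side 32.35 [(27, np.float64(-68.3), np.float64(0.093), np.float64(-65.0)), (18, np.float64(120.3), np.float64(0.091), np.float64(51.0))]
top 32.4 [(47, np.float64(-66.2), np.float64(0.096), np.float64(-52.0))]
wrist 32.45 [(324, np.float64(-65.5), np.float64(0.098), np.float64(-80.0)), (8, np.float64(-9.6), np.float64(0.108), np.float64(49.0)), (6, np.float64(-26.8), np.float64(0.078), np.float64(-58.0))]
```

>>> jog_arm:
  series:
    - [[0, 0, -0.35, 0, 0, 0, 5], [0, 0, 0, 0, 0, 0, 5], [0, 0, 0, 0, 0, 0, 5], [0, 0, 0, 0, 0, 0, 5], [0, 0, 0, 0, 0, 0, 5], [0, 0, 0, 0, 0, 0, 5], [0, 0, 0, 0, 0, 0, 5], [0, 0, 0, 0, 0, 0, 5], [0, 0, 0, 0, 0, 0, 5], [0, 0, 0, 0, 0, 0, 5]]

```text
time_s: 33.45
eef_pos: [0.5366, 0.3117, 0.0891]
eef_rot: [0.0, 1.0, -0.001, -0.0]
wrist_force: [0.4, 1.2, 2.8]
opening: 0.19
grasp_force: 59.3
```

```bash
python3 hole.py
```

```text
33.45 [0.53662 0.31173 0.08913] F [0.41 1.2  2.81]
side 33.5 [(30, np.float64(-67.1), np.float64(0.092), np.float64(-63.0)), (18, np.float64(120.3), np.float64(0.091), np.float64(51.0))]
top 33.55 [(47, np.float64(-64.9), np.float64(0.096), np.float64(-50.0)), (8, np.float64(-33.0), np.float64(0.097), np.float64(-48.0))]
wrist 33.6 [(437, np.float64(-64.4), np.float64(0.097), np.float64(-81.0)), (167, np.float64(-31.3), np.float64(0.095), np.float64(-54.0)), (40, np.float64(-24.5), np.float64(0.103), np.float64(50.0))]
```

>>> jog_arm:
  series:
    - [[0, 0, 0, 0, 0, 0, 5], [0, 0, 0, 0, 0, 0, 5], [0, 0, 0, 0, 0, 0, 5], [0, 0, 0.1, 0, 0, 0, 5], [0, 0, 0.1, 0, 0, 0, 5], [0, 0, 0.1, 0, 0, 0, 5], [0, 0, 0, 0, 0, 0, 5], [0, 0, 0, 0, 0, 0, 5], [0, 0, 0, 0, 0, 0, 5], [0, 0, 0, 0, 0, 0, 5]]

```text
time_s: 34.6
eef_pos: [0.5369, 0.3118, 0.0891]
eef_rot: [-0.0, 1.0, -0.001, 0.0]
wrist_force: [0.1, 2.1, 4.9]
opening: 0.192
grasp_force: 59.3
```

```bash
python3 hole.py
```

```text
34.6 [0.53687 0.31185 0.0891 ] F [0.06 2.07 4.94]
side 34.65 [(27, np.float64(-61.1), np.float64(0.09), np.float64(-67.0)), (18, np.float64(120.3), np.float64(0.091), np.float64(51.0))]
top 34.7 [(50, np.float64(-60.3), np.float64(0.095), np.float64(-52.0))]
wrist 34.75 [(656, np.float64(-60.4), np.float64(0.095), np.float64(-84.0)), (18, np.float64(-23.6), np.float64(0.104), np.float64(-41.0)), (8, np.float64(-25.3), np.float64(0.077), np.float64(53.0))]
```

>>> jog_arm:
  series:
    - [[0, 0, -0.4, 0, 0, 0, 5], [0, 0, 0, 0, 0, 0, 5], [0, 0, 0, 0, 0, 0, 5], [0, 0, 0, 0, 0, 0, 5], [0, 0, 0, 0, 0, 0, 5], [0, 0, 0, 0, 0, 0, 5], [0, 0, 0, 0, 0, 0, 5], [0, 0, 0, 0, 0, 0, 5], [0, 0, 0, 0, 0, 0, 5], [0, 0, 0, 0, 0, 0, 5]]

```text
time_s: 35.75
eef_pos: [0.5366, 0.3116, 0.0891]
eef_rot: [0.0, 1.0, -0.001, -0.0]
wrist_force: [0.3, 1.6, 0.4]
opening: 0.19
grasp_force: 59.0
```

```bash
python3 hole.py
```

```text
35.75 [0.53662 0.31161 0.08913] F [0.34 1.57 0.45]
side 35.8 [(30, np.float64(-42.9), np.float64(0.091), np.float64(-60.0)), (19, np.float64(120.2), np.float64(0.092), np.float64(49.0))]
top 35.85 [(62, np.float64(-39.3), np.float64(0.095), np.float64(-50.0))]
wrist 35.9 [(1285, np.float64(-37.7), np.float64(0.091), np.float64(-83.0)), (34, np.float64(-19.0), np.float64(0.1), np.float64(-39.0)), (23, np.float64(-10.9), np.float64(0.105), np.float64(37.0))]
```

>>> jog_arm:
  series:
    - [[0, 0, 0.35, 0, 0, 0, 5], [0, 0, 0.05, 0, 0, 0, 5], [0, 0, 0, 0, 0, 0, 5], [0, 0, 0, 0, 0, 0, 5], [0, 0, 0, 0, 0, 0, 5], [0, 0, 0, 0, 0, 0, 5], [0, 0, 0, 0, 0, 0, 5], [0, 0, 0, 0, 0, 0, 5], [0, 0, 0, 0, 0, 0, 5], [0, 0, 0, 0, 0, 0, 5]]

```text
time_s: 36.9
eef_pos: [0.5369, 0.3118, 0.0891]
eef_rot: [-0.0, 1.0, -0.001, 0.0]
wrist_force: [0.0, 2.4, 5.0]
opening: 0.191
grasp_force: 59.3
```

```bash
python3 hole.py; python3 - <<'E'
from h import *
ax=np.array([.4467,.3112])
c=ctrl.camera("wrist"); np.save("pics/w7.npy",c,allow_pickle=True); r0=np.load("pics/w.npy",allow_pickle=True).item()
d=cv2.absdiff(c["frame"],r0["frame"]).max(2); m=(d>22).astype(np.uint8); m[:190]=0; m[330:]=0; m[:,:200]=0; m[:,450:]=0
m=cv2.morphologyEx(m,cv2.MORPH_CLOSE,np.ones((5,5),np.uint8)); k=max(cv2.findContours(m,0,1)[0],key=cv2.contourArea)
b=cv2.boxPoints(cv2.minAreaRect(k)); print(cv2.boundingRect(k)); w=plane(c,b,.044)[:,:2]; print("corners",w.round(4).tolist(),"mid",w.mean(0)); q=w-ax; print(np.degrees(np.arctan2(q[:,1],q[:,0])).round(1),np.hypot(*q.T).round(4)); print(ctrl.get_obs()["eef_pos"],ctrl.get_obs()["wrist_force"])
E
```

```text
36.9 [0.53691 0.31184 0.0891 ] F [0.02 2.45 4.95]
side 36.95 [(19, np.float64(120.2), np.float64(0.092), np.float64(49.0)), (6, np.float64(-25.5), np.float64(0.088), np.float64(-35.0))]
top 37.0 [(27, np.float64(-26.9), np.float64(0.093), np.float64(-27.0))]
wrist 37.05 [(1067, np.float64(-25.8), np.float64(0.091), np.float64(-37.0)), (16, np.float64(-22.7), np.float64(0.1), np.float64(52.0))]
(360, 261, 47, 46)
corners [[0.5213, 0.2872], [0.5438, 0.2784], [0.5342, 0.2581], [0.5109, 0.2663]] mid [0.52754178 0.27249646]
[-17.8 -18.7 -31.3 -34.9] [0.0783 0.1025 0.1023 0.0783]
[0.53689554 0.3118185  0.08908758] [0.75015558 2.6016835  4.7588059 ]
```

The hole is stalled at −25.6°, centred at (0.5275, 0.2725), with the pin at (0.5369, 0.3118). I'll slide the pin back along the platter toward it.

>>> jog_arm:
  series:
    - [[-0.4, 1.5, 0, 0, 0, 0, 5], [-0.7, 2.8, 0, 0, 0, 0, 5], [-0.7, 3, 0, 0, 0, 0, 5], [-0.7, 3, 0, 0, 0, 0, 5], [-0.7, 3, 0, 0, 0, 0, 5], [-0.7, 3, 0, 0, 0, 0, 5], [-0.6, 2.5, 0, 0, 0, 0, 5], [-0.4, 1.5, 0, 0, 0, 0, 5], [0, 0, 0, 0, 0, 0, 5], [0, 0, 0, 0, 0, 0, 5]]

```text
time_s: 38.1
eef_pos: [0.532, 0.2914, 0.0891]
eef_rot: [0.0, 1.0, -0.001, 0.0]
wrist_force: [1.6, 2.1, 5.1]
opening: 0.191
grasp_force: 59.6
```

```bash
cat > fit.py <<'E'
from h import *
# no reference frame needed: hole region = depth clearly below the platter top
ax=np.array([.4467,.3112])
for _ in range(2):
    o=ctrl.get_obs(); t=o["time_s"]; c=ctrl.camera("wrist")
    vv,uu=np.mgrid[0:480,0:640]; uv=np.c_[uu.ravel(),vv.ravel()]; q=plane(c,uv,.044)[:,:2]-ax; r=np.hypot(*q.T)
    z=depth(c,uv)[:,2]; th=np.degrees(np.arctan2(q[:,1],q[:,0]))
    m=((z<.040)&(z>-.02)&(c["z_map"].ravel()>0)&(r>.07)&(r<.11)&(abs(th)<60)).reshape(480,640).astype(np.uint8)
    k=cv2.findContours(m,0,1)[0]; k=max(k,key=cv2.contourArea) if k else None
    print(round(t,2),o["eef_pos"].round(5),"F",o["wrist_force"].round(2))
    if k is not None:
        sel=(cv2.drawContours(np.zeros((480,640),np.uint8),[k],-1,1,-1)>0).ravel()
        print(" area",sel.sum(),"th",np.percentile(th[sel],[1,50,99]).round(1),"r",np.percentile(r[sel],[1,50,99]).round(4),"mid",(ax+q[sel].mean(0)).round(4))
E
python3 fit.py
```

```text
38.1 [0.53199 0.29141 0.08907] F [1.63 2.11 5.07]
 area 973 th [-39.2 -33.4 -28.1] r [0.0811 0.0926 0.102 ] mid [0.5235 0.2602]
38.15 [0.53198 0.29148 0.08907] F [2.02 0.99 5.59]
 area 977 th [-39.2 -33.4 -28. ] r [0.0811 0.0926 0.102 ] mid [0.5236 0.2603]
```

>>> jog_arm:
  series:
    - [[0, 0, -0.15, 0, 0, 0, 5], [-0.6, 1.9, 0, 0, 0, 0, 5], [-0.9, 2.8, 0, 0, 0, 0, 5], [-0.9, 2.8, 0, 0, 0, 0, 5], [-0.9, 2.8, 0, 0, 0, 0, 5], [-0.6, 1.9, 0, 0, 0, 0, 5], [0, 0, 0, 0, 0, 0, 5], [0, 0, 0, 0, 0, 0, 5], [0, 0, 0, 0, 0, 0, 5], [0, 0, 0, 0, 0, 0, 5]]

```text
time_s: 39.2
eef_pos: [0.5277, 0.279, 0.0891]
eef_rot: [0.0, 1.0, -0.001, -0.0]
wrist_force: [0.4, 2.3, 5.9]
opening: 0.191
grasp_force: 59.6
```

```bash
python3 fit.py
```

```text
39.2 [0.52769 0.27902 0.0891 ] F [0.42 2.29 5.89]
 area 803 th [-45.9 -40.2 -34.7] r [0.0847 0.0947 0.1022] mid [0.5187 0.2503]
39.25 [0.52765 0.27899 0.08906] F [2.3  2.94 5.67]
 area 802 th [-45.9 -40.2 -34.7] r [0.0847 0.0946 0.1022] mid [0.5187 0.2503]
```

>>> jog_arm:
  series:
    - [[0, 0, -0.25, 0, 0, 0, 5], [0, 0, 0, 0, 0, 0, 5], [0, 0, 0, 0, 0, 0, 5], [-2.5, 5.5, 0, 0, 0, 0, 5], [-2.5, 5.5, 0, 0, 0, 0, 5], [0, 0, 0, 0, 0, 0, 5], [0, 0, 0, 0, 0, 0, 5], [0, 0, 0, 0, 0, 0, 5], [0, 0, 0, 0, 0, 0, 5], [0, 0, 0, 0, 0, 0, 5]]

```text
time_s: 40.3
eef_pos: [0.5226, 0.2681, 0.089]
eef_rot: [0.0, 1.0, -0.001, -0.0]
wrist_force: [-0.5, -0.7, -0.8]
opening: 0.193
grasp_force: 58.9
```

```bash
python3 fit.py
```

```text
40.3 [0.52258 0.26813 0.08897] F [-0.51 -0.71 -0.77]
 area 627 th [-37.5 -31.6 -25.8] r [0.0899 0.0969 0.1021] mid [0.529  0.2607]
40.35 [0.52232 0.26799 0.08876] F [-0.11  0.31 -1.09]
 area 752 th [-34.7 -27.5 -23. ] r [0.0818 0.0957 0.102 ] mid [0.5303 0.2664]
```

```bash
python3 -c "
from h import *
o=ctrl.get_obs(); print(o['time_s'],o['eef_pos'],o['wrist_force'])"
```

```text
40.4 [0.5222375  0.2679718  0.08865766] [ 0.60563686  3.65625204 -0.55861617]
```

The trailing edge of the hole is touching the pin now (Fy 3.7 N, z dipped 0.45 mm). I'll dip immediately while moving along with the platter.

>>> jog_arm:
  series:
    - [[2.2, -3.8, 0.8, 0, 0, 0, 5], [0.5, -0.9, 1, 0, 0, 0, 5], [0, 0, 0.7, 0, 0, 0, 5], [0, 0, 0, 0, 0, 0, 5], [0, 0, 0, 0, 0, 0, 5], [0, 0, 0, 0, 0, 0, 5], [0, 0, 0, 0, 0, 0, 5], [0, 0, 0, 0, 0, 0, 5], [0, 0, 0, 0, 0, 0, 5], [0, 0, 0, 0, 0, 0, 5]]

```text
time_s: 41.4
eef_pos: [0.5267, 0.2744, 0.0889]
eef_rot: [-0.001, 1.0, -0.001, 0.001]
wrist_force: [-1.9, 3.6, 11.5]
opening: 0.186
grasp_force: 60.4
```

```bash
python3 fit.py
```

```text
41.4 [0.52675 0.27441 0.0889 ] F [-1.86  3.57 11.54]
 area 1017 th [-23.5 -16.7 -11.7] r [0.0803 0.0934 0.1018] mid [0.5352 0.2841]
41.45 [0.52673 0.27443 0.0889 ] F [-2.8   3.55 11.39]
 area 1022 th [-23.6 -16.7 -11.7] r [0.0802 0.0934 0.1018] mid [0.5352 0.2841]
```

The pin ended up on the surface just behind the hole. I'll lift clear, return to the slot position, let the platter go round and stall it closer this time.

>>> jog_arm:
  series:
    - [[0, 0, -2, 0, 0, 0, 5], [0, 0, -1.1, 0, 0, 0, 5], [2, -7, 0, 0, 0, 0, 5], [2, -8, 0, 0, 0, 0, 5], [2, -8, 0, 0, 0, 0, 5], [2, -8, 0, 0, 0, 0, 5], [2, -6, 0, 0, 0, 0, 5], [0, 0, 0, 0, 0, 0, 5], [0, 0, 0, 0, 0, 0, 5], [0, 0, 0, 0, 0, 0, 5]]

```text
time_s: 42.5
eef_pos: [0.5356, 0.3098, 0.0898]
eef_rot: [0.0, 1.0, -0.001, -0.0]
wrist_force: [1.0, -1.0, -0.4]
opening: 0.194
grasp_force: 59.0
```

>>> jog_arm:
  series:
    - [[0, 0, 0, 0, 0, 0, 5], [0, 0, 0, 0, 0, 0, 5], [0, 0, 0, 0, 0, 0, 5], [0, 0, 0, 0, 0, 0, 5], [0, 0, 0, 0, 0, 0, 5], [0, 0, 0, 0, 0, 0, 5], [0, 0, 0, 0, 0, 0, 5], [0, 0, 0, 0, 0, 0, 5], [0, 0, 0, 0, 0, 0, 5], [0, 0, 0, 0, 0, 0, 5]]

```text
time_s: 43.5
eef_pos: [0.5357, 0.31, 0.0899]
eef_rot: [-0.0, 1.0, -0.001, -0.0]
wrist_force: [-0.0, -0.1, -0.2]
opening: 0.189
grasp_force: 59.0
```

>>> jog_arm:
  series:
    - [[0, 0, 0, 0, 0, 0, 5], [0, 0, 0, 0, 0, 0, 5], [0, 0, 0, 0, 0, 0, 5], [0, 0, 0, 0, 0, 0, 5], [0, 0, 0, 0, 0, 0, 5], [0, 0, 0, 0, 0, 0, 5], [0, 0, 0, 0, 0, 0, 5], [0, 0, 0, 0, 0, 0, 5], [0, 0, 0, 0, 0, 0, 5], [0, 0, 0, 0, 0, 0, 5]]

```text
time_s: 44.5
eef_pos: [0.5357, 0.31, 0.0899]
eef_rot: [-0.0, 1.0, -0.001, -0.0]
wrist_force: [-0.6, 0.2, -0.7]
opening: 0.189
grasp_force: 59.0
```

>>> jog_arm:
  series:
    - [[0, 0, 0, 0, 0, 0, 5], [0, 0, 0, 0, 0, 0, 5], [0, 0, 0, 0, 0, 0, 5], [0, 0, 0, 0, 0, 0, 5], [0, 0, 0, 0, 0, 0, 5], [0, 0, 0, 0, 0, 0, 5], [0, 0, 0, 0, 0, 0, 5], [0, 0, 0, 0, 0, 0, 5], [0, 0, 0, 0, 0, 0, 5], [0, 0, 0, 0, 0, 0, 5]]

```text
time_s: 45.5
eef_pos: [0.5357, 0.31, 0.09]
eef_rot: [-0.0, 1.0, -0.001, 0.0]
wrist_force: [0.0, -0.6, -0.1]
opening: 0.19
grasp_force: 59.0
```

```bash
python3 hole.py
```

```text
45.5 [0.53569 0.30998 0.08995] F [ 0.02 -0.64 -0.09]
side 45.55 [(30, np.float64(-84.8), np.float64(0.093), np.float64(-62.0)), (19, np.float64(120.2), np.float64(0.092), np.float64(50.0))]
top 45.6 [(48, np.float64(-78.7), np.float64(0.094), np.float64(-50.0)), (28, np.float64(-23.1), np.float64(0.09), np.float64(-45.0)), (10, np.float64(-130.4), np.float64(0.086), np.float64(-34.0))]
wrist 45.65 [(35, np.float64(-33.7), np.float64(0.08), np.float64(30.0)), (24, np.float64(-18.0), np.float64(0.099), np.float64(-50.0)), (23, np.float64(-71.4), np.float64(0.102), np.float64(-69.0))]
```

>>> jog_arm:
  series:
    - [[0, 0, 0, 0, 0, 0, 5], [0, 0, 0, 0, 0, 0, 5], [0, 0, 0.7, 0, 0, 0, 5], [0, 0, 0.2, 0, 0, 0, 5], [0, 0, 0.1, 0, 0, 0, 5], [0, 0, 0.05, 0, 0, 0, 5], [0, 0, 0, 0, 0, 0, 5], [0, 0, 0, 0, 0, 0, 5], [0, 0, 0, 0, 0, 0, 5], [0, 0, 0, 0, 0, 0, 5]]

```text
time_s: 46.65
eef_pos: [0.5359, 0.3102, 0.0892]
eef_rot: [-0.0, 1.0, -0.001, 0.0]
wrist_force: [-0.5, 2.2, 2.6]
opening: 0.192
grasp_force: 59.3
```

```bash
python3 fit.py
```

```text
46.65 [0.53589 0.31019 0.08916] F [-0.45  2.17  2.59]
 area 1042 th [-29.6 -24.  -18.6] r [0.0798 0.0919 0.1018] mid [0.5301 0.274 ]
46.7 [0.53582 0.31021 0.08911] F [0.58 2.26 2.76]
 area 1051 th [-29.  -23.4 -18. ] r [0.0799 0.0918 0.1018] mid [0.5305 0.2748]
```

The hole is at −23.4°, creeping at about 12°/s and slowing, with light contact. I'll slide quickly back to it and dip.

>>> jog_arm:
  series:
    - [[-2.1, 11.3, 0, 0, 0, 0, 5], [-2.1, 11.3, 0, 0, 0, 0, 5], [-2.1, 11.3, 0, 0, 0, 0, 5], [0.4, -0.9, 1.2, 0, 0, 0, 5], [0.8, -1.8, 1.3, 0, 0, 0, 5], [0.8, -1.8, 0, 0, 0, 0, 5], [0, 0, 0, 0, 0, 0, 5], [0, 0, 0, 0, 0, 0, 5], [0, 0, 0, 0, 0, 0, 5], [0, 0, 0, 0, 0, 0, 5]]

```text
time_s: 47.75
eef_pos: [0.5331, 0.2806, 0.089]
eef_rot: [-0.001, 1.0, -0.001, 0.002]
wrist_force: [-0.9, 3.1, 14.1]
opening: 0.191
grasp_force: 60.8
```

```bash
python3 fit.py
```

```text
47.75 [0.53305 0.28058 0.08896] F [-0.94  3.06 14.07]
 area 1051 th [-15.2  -8.7  -3.3] r [0.0801 0.0928 0.1016] mid [0.5378 0.297 ]
47.8 [0.53305 0.28055 0.08894] F [-1.41  3.13 13.37]
 area 1054 th [-15.2  -8.7  -3.3] r [0.08   0.0928 0.1016] mid [0.5377 0.297 ]
```

The quick slide lost drag and the platter ran on again. It is stalled at −9.5° with the pin behind it, and on release it regains a very repeatable speed. Next pass: wait just above the platter, move along with the hole so there is almost no relative speed, dip 2–3 mm, slow it gently to the slot, and then push home.

>>> jog_arm:
  series:
    - [[0, 0, -2, 0, 0, 0, 5], [0, 0, -1.4, 0, 0, 0, 5], [-4.8, 7.9, 0, 0, 0, 0, 5], [-4.8, 7.9, 0, 0, 0, 0, 5], [-4.8, 7.9, 0, 0, 0, 0, 5], [0, 0, 0, 0, 0, 0, 5], [0, 0, 0, 0, 0, 0, 5], [0, 0, 0, 0, 0, 0, 5], [0, 0, 0, 0, 0, 0, 5], [0, 0, 0, 0, 0, 0, 5]]

```text
time_s: 48.85
eef_pos: [0.5169, 0.2571, 0.0897]
eef_rot: [0.0, 1.0, -0.0, -0.0]
wrist_force: [-0.7, -0.8, -0.3]
opening: 0.188
grasp_force: 59.2
```

```bash
cat > pre.py <<'E'
from h import *
ax=np.array([.4467,.3112])
o=ctrl.get_obs(); p=o["eef_pos"][:2]-ax; print(round(o["time_s"],2),o["eef_pos"].round(4),"F",o["wrist_force"].round(1),"pin th",np.degrees(np.arctan2(p[1],p[0])).round(2),"r",np.hypot(*p).round(4))
E
python3 pre.py
```

```text
48.85 [0.5169 0.2571 0.0897] F [-0.7 -0.8 -0.3] pin th -37.61 r 0.0887
```

>>> jog_arm:
  series:
    - [[1.0, 0.6, -0.4, 0, 0, 0, 5], [0, 0, 0, 0, 0, 0, 5], [0, 0, 0, 0, 0, 0, 5], [0, 0, 0, 0, 0, 0, 5], [0, 0, 0, 0, 0, 0, 5], [0, 0, 0, 0, 0, 0, 5], [0, 0, 0, 0, 0, 0, 5], [0, 0, 0, 0, 0, 0, 5], [0, 0, 0, 0, 0, 0, 5], [0, 0, 0, 0, 0, 0, 5]]

```text
time_s: 49.85
eef_pos: [0.5179, 0.2563, 0.0902]
eef_rot: [0.0, 1.0, -0.001, 0.0]
wrist_force: [0.4, 0.1, -0.5]
opening: 0.19
grasp_force: 59.2
```

>>> jog_arm:
  series:
    - [[0, 0, 0, 0, 0, 0, 5], [0, 0, 0, 0, 0, 0, 5], [0, 0, 0, 0, 0, 0, 5], [0, 0, 0, 0, 0, 0, 5], [0, 0, 0, 0, 0, 0, 5], [0, 0, 0, 0, 0, 0, 5], [0, 0, 0, 0, 0, 0, 5], [0, 0, 0, 0, 0, 0, 5], [0, 0, 0, 0, 0, 0, 5], [0, 0, 0, 0, 0, 0, 5]]

```text
time_s: 50.85
eef_pos: [0.5179, 0.2563, 0.0902]
eef_rot: [0.0, 1.0, -0.001, -0.0]
wrist_force: [-0.6, -0.2, -0.1]
opening: 0.189
grasp_force: 59.2
```

>>> jog_arm:
  series:
    - [[0, 0, 0, 0, 0, 0, 5], [0, 0, 0, 0, 0, 0, 5], [0, 0, 0, 0, 0, 0, 5], [0, 0, 0, 0, 0, 0, 5], [0, 0, 0, 0, 0, 0, 5], [0, 0, 0, 0, 0, 0, 5], [0, 0, 0, 0, 0, 0, 5], [0, 0, 0, 0, 0, 0, 5], [0, 0, 0, 0, 0, 0, 5], [0, 0, 0, 0, 0, 0, 5]]

```text
time_s: 51.85
eef_pos: [0.5179, 0.2563, 0.0902]
eef_rot: [-0.0, 1.0, -0.001, 0.0]
wrist_force: [-0.6, 0.7, -0.0]
opening: 0.193
grasp_force: 59.2
```

```bash
python3 pre.py; sed 's/for n in ("side","top","wrist")/for n in ("side","top")/' hole.py > hole2.py; python3 hole2.py; python3 - <<'E'
import numpy as np
# arc steps (tool mm) for planned start angle and steps, to be scaled
a=-37.3
for s in (6.5,7.45,7.45,5.5,3.5,2.0,2.0,1.5):
    b=a+s; A,B=np.radians([a,b]); print(round(a,1),"->",round(b,1),"tx %.1f ty %.1f"%(90*(np.cos(B)-np.cos(A)),-90*(np.sin(B)-np.sin(A)))); a=b
E
```

```text
51.85 [0.5179 0.2563 0.0902] F [-0.6  0.7 -0. ] pin th -37.62 r 0.0899
51.85 [0.51792 0.25632 0.0902 ] F [-0.6   0.74 -0.03]
side 51.9 [(500, np.float64(-57.7), np.float64(0.016), np.float64(2.0))]
top 51.95 [(1010, np.float64(73.9), np.float64(0.065), np.float64(48.0)), (970, np.float64(-84.9), np.float64(0.073), np.float64(-94.0)), (13, np.float64(10.7), np.float64(0.104), np.float64(23.0))]
-37.3 -> -30.8 tx 5.7 ty -8.5
-30.8 -> -23.3 tx 5.3 ty -10.4
-23.3 -> -15.9 tx 3.9 ty -11.0
-15.9 -> -10.4 tx 2.0 ty -8.4
-10.4 -> -6.9 tx 0.8 ty -5.4
-6.9 -> -4.9 tx 0.3 ty -3.1
-4.9 -> -2.9 tx 0.2 ty -3.1
-2.9 -> -1.4 tx 0.1 ty -2.4
```

```bash
python3 - <<'E'
from h import *
ax=np.array([.4467,.3112]); r0=np.load("pics/side1.npy",allow_pickle=True).item()
for n in ("side","wrist"):
    t=ctrl.get_obs()["time_s"]; c=ctrl.camera(n); np.save(f"pics/cm_{n}.npy",c,allow_pickle=True)
    vv,uu=np.mgrid[0:480,0:640]; uv=np.c_[uu.ravel(),vv.ravel()]; q=plane(c,uv,.044)[:,:2]-ax; r=np.hypot(*q.T); th=np.degrees(np.arctan2(q[:,1],q[:,0])); z=depth(c,uv)[:,2]
    ok=(r>.07)&(r<.11)&(th>-110)&(th<-30)
    if n=="wrist": m=ok&(z<.040)&(z>-.02)&(c["z_map"].ravel()>0)
    else: m=ok&((r0["frame"].mean(2)-c["frame"].mean(2)).ravel()>15)
    k,lab,st,ce=cv2.connectedComponentsWithStats(m.reshape(480,640).astype(np.uint8)); lab=lab.ravel()
    for i in sorted(range(1,k),key=lambda i:-st[i,4])[:4]:
        s=lab==i; print(n,round(t,2),s.sum(),"th",np.percentile(th[s],[2,50,98]).round(1),"r",np.percentile(r[s],[2,50,98]).round(3),"z",np.median(z[s]).round(3))
print(ctrl.get_obs()["time_s"])
E
```

```text
side 51.95 135 th [-108.7  -64.8  -32.5] r [0.072 0.089 0.109] z 0.043
wrist 52.0 153 th [-75.7 -69.1 -65.6] r [0.097 0.1   0.102] z 0.001
52.05
```

The wrist depth at t = 52.0 shows the hole centred at about −70°, so it reaches the pin at −37.6° roughly 0.38 s into the next call. I'll move along with it and dip.

>>> jog_arm:
  series:
    - [[0, 0, 0, 0, 0, 0, 5], [0, 0, 0, 0, 0, 0, 5], [0, 0, 0, 0, 0, 0, 5], [1.7, -2.3, 0, 0, 0, 0, 5], [6.2, -9.8, 0.9, 0, 0, 0, 5], [4.9, -10.7, 1.3, 0, 0, 0, 5], [3.4, -11.1, 1.3, 0, 0, 0, 5], [1.5, -7.7, 0, 0, 0, 0, 5], [0.6, -4.7, 0, 0, 0, 0, 5], [0.2, -3.1, 0, 0, 0, 0, 5]]

```text
time_s: 53.05
eef_pos: [0.5365, 0.3068, 0.0866]
eef_rot: [-0.0, 1.0, -0.0, 0.0]
wrist_force: [2.0, 1.1, -0.7]
opening: 0.19
grasp_force: 59.1
```

```bash
python3 fit.py; python3 pre.py
```

```text
53.05 [0.53649 0.30676 0.08658] F [ 1.96  1.05 -0.72]
 area 546 th [-5.8  1.7  6.3] r [0.0888 0.0972 0.1015] mid [0.5432 0.313 ]
53.1 [0.53647 0.30694 0.08664] F [ 1.18  3.47 -1.37]
 area 554 th [-5.5  2.   6.5] r [0.0885 0.0971 0.1015] mid [0.5432 0.3134]
53.15 [0.5365 0.3065 0.0867] F [ 1.   2.3 -1.1] pin th -3.01 r 0.0899
```

Captured: the pin is 2.5 mm into the hole and the platter is held against it. I'll now carry it slowly over the slot and lower it part way.

>>> jog_arm:
  series:
    - [[0, -1, 0, 0, 0, 0, 5], [0, -1.5, 0, 0, 0, 0, 5], [0, -1.5, 0, 0, 0, 0, 5], [0, -0.9, 0, 0, 0, 0, 5], [0, 0, 1.5, 0, 0, 0, 5], [0, 0, 2, 0, 0, 0, 5], [0, 0, 2, 0, 0, 0, 5], [0, 0, 1.5, 0, 0, 0, 5], [0, 0, 0, 0, 0, 0, 5], [0, 0, 0, 0, 0, 0, 5]]

```text
time_s: 54.15
eef_pos: [0.5363, 0.3105, 0.0794]
eef_rot: [0.0, 1.0, -0.001, -0.0]
wrist_force: [0.9, 2.4, -1.4]
opening: 0.187
grasp_force: 59.3
```

>>> jog_arm:
  series:
    - [[0.2, -0.6, 0, 0, 0, 0, 5], [0.2, -0.4, 0, 0, 0, 0, 5], [0, 0, 1, 0, 0, 0, 5], [0, 0, 1, 0, 0, 0, 5], [0, 0, 1, 0, 0, 0, 5], [0, 0, 1, 0, 0, 0, 5], [0, 0, 1, 0, 0, 0, 5], [0, 0, 0.7, 0, 0, 0, 5], [0, 0, 0.7, 0, 0, 0, 5], [0, 0, 0.6, 0, 0, 0, 5]]

```text
time_s: 55.15
eef_pos: [0.5369, 0.3116, 0.0727]
eef_rot: [0.0, 1.0, -0.001, 0.0]
wrist_force: [0.1, 2.0, 1.2]
opening: 0.186
grasp_force: 59.4
```

>>> jog_arm:
  series:
    - [[0, 0, 0.5, 0, 0, 0, 5], [0, 0, 0.5, 0, 0, 0, 5], [0, 0, 0.5, 0, 0, 0, 5], [0, 0, 0.5, 0, 0, 0, 5], [0, 0, 0.5, 0, 0, 0, 5], [0, 0, 0, 0, 0, 0, 5], [0, 0, 0, 0, 0, 0, 5], [0, 0, 0, 0, 0, 0, 5], [0, 0, 0, 0, 0, 0, 5], [0, 0, 0, 0, 0, 0, 5]]

```text
time_s: 56.15
eef_pos: [0.5368, 0.3115, 0.0701]
eef_rot: [0.0, 1.0, -0.001, -0.0]
wrist_force: [0.2, 2.4, 0.4]
opening: 0.192
grasp_force: 59.3
```

The pin is in the slot with no resistance. Pushing on to just short of home.

>>> jog_arm:
  series:
    - [[0, 0, 1.2, 0, 0, 0, 5], [0, 0, 1.8, 0, 0, 0, 5], [0, 0, 2, 0, 0, 0, 5], [0, 0, 2, 0, 0, 0, 5], [0, 0, 2, 0, 0, 0, 5], [0, 0, 2, 0, 0, 0, 5], [0, 0, 1.5, 0, 0, 0, 5], [0, 0, 1, 0, 0, 0, 5], [0, 0, 0.5, 0, 0, 0, 5], [0, 0, 0, 0, 0, 0, 5]]

```text
time_s: 57.15
eef_pos: [0.5368, 0.3115, 0.056]
eef_rot: [0.0, 1.0, -0.001, -0.0]
wrist_force: [-0.2, 2.0, 0.1]
opening: 0.187
grasp_force: 59.3
```

>>> jog_arm:
  series:
    - [[0, 0, 0.2, 0, 0, 0, 5], [0, 0, 0.2, 0, 0, 0, 5], [0, 0, 0.2, 0, 0, 0, 5], [0, 0, 0.2, 0, 0, 0, 5], [0, 0, 0.1, 0, 0, 0, 5], [0, 0, 0.1, 0, 0, 0, 5], [0, 0, 0, 0, 0, 0, 5], [0, 0, 0, 0, 0, 0, 5], [0, 0, 0, 0, 0, 0, 5], [0, 0, 0, 0, 0, 0, 5]]

```text
time_s: 58.15
eef_pos: [0.537, 0.3116, 0.0553]
eef_rot: [-0.0, 1.0, -0.001, 0.0]
wrist_force: [0.7, 1.9, 1.8]
opening: 0.187
grasp_force: 59.5
```

>>> jog_arm:
  series:
    - [[0, 0, 0, 0, 0, 0, 22], [0, 0, 0, 0, 0, 0, 28], [0, 0, 0, 0, 0, 0, 36], [0, 0, 0, 0, 0, 0, 45], [0, 0, 0, 0, 0, 0, 50], [0, 0, 0, 0, 0, 0, 50], [0, 0, 0, 0, 0, 0, 50], [0, 0, -3, 0, 0, 0, 50], [0, 0, -8, 0, 0, 0, 50], [0, 0, -15, 0, 0, 0, 50]]

```text
time_s: 59.15
eef_pos: [0.5362, 0.3113, 0.0811]
eef_rot: [0.0, 1.0, -0.001, -0.001]
wrist_force: [0.5, -0.1, -0.9]
opening: 0.585
grasp_force: 0.0
```

>>> jog_arm:
  series:
    - [[0, 0, -15, 0, 0, 0, 50], [0, 0, -15, 0, 0, 0, 50], [0, 0, -15, 0, 0, 0, 50], [0, 0, -10, 0, 0, 0, 50], [0, 0, -5, 0, 0, 0, 50], [0, 0, 0, 0, 0, 0, 50], [0, 0, 0, 0, 0, 0, 50], [0, 0, 0, 0, 0, 0, 50], [0, 0, 0, 0, 0, 0, 50], [0, 0, 0, 0, 0, 0, 50]]

```text
time_s: 60.15
eef_pos: [0.5366, 0.3114, 0.1406]
eef_rot: [0.0, 1.0, -0.001, -0.0]
wrist_force: [0.1, -0.6, 0.2]
opening: 0.59
grasp_force: 0.0
```

```bash
python3 - <<'E'
from h import *
c=ctrl.camera("wrist"); P=depth(c,np.c_[[x.ravel() for x in np.mgrid[0:640,0:480]]].T).reshape(640,480,3).transpose(1,0,2)
W=(abs(P[...,0]-.537)<.02)&(abs(P[...,1]-.312)<.02)
for a,b,n in ((.0455,.051,"collar top (48)"),(.08,.088,"grip top (84)")):
    q=W&(P[...,2]>a)&(P[...,2]<b); print(n,q.sum(),np.median(P[q],axis=0).round(4),P[q][:,:2].min(0).round(4),P[q][:,:2].max(0).round(4))
o=ctrl.get_obs(); print(o["time_s"],o["eef_pos"],o["wrist_force"],o["opening"])
E
```

```text
collar top (48) 685 [0.5435 0.3121 0.0485] [0.5171 0.2923] [0.5567 0.3319]
grip top (84) 653 [0.538  0.3139 0.0844] [0.528  0.3051] [0.5463 0.3228]
60.2 [0.53668762 0.31150465 0.14075709] [ 0.49335084 -0.50864876  0.03369123] 0.5866975382419785
```

The collar top reads 48.5 mm and the grip top 84.4 mm, so the pin is home and upright. The gripper is clear of it.

```bash
python3 -c "
from bench import ctrl
print(ctrl.hand_in())"
```

```text
the job is handed in; nothing more can be done
None
```

The pin is home through the hole and slot, released with its collar on the platter, and handed in at about 60 s. Rubbing slowed and stalled the platter several times, but two tries to drop the pin in from a creep missed and briefly pressed it on the platter at about 12–14 N, well over the light 3–5 N. The pin finally went in while following the hole at the platter's free speed of about 1.3 rad/s, and I then slowed both gently to the slot, so it was not a drop-in from a creep as asked.

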